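Trip the hidden catch of a shoe clamp with a drift

TASK

Open the spring shoe clamp so that the pony shoe can come out: take the drift from the beech tool block, put its nose through the oblong hole in the clamp's cover, feel lightly for the hole in the guide plate inside, and press the hidden catch gently, never over 25 N, until the jaw springs back. Then stand the drift back in its hole in the tool block, fully down, and let go. Touch the clamp with nothing but the drift and leave the shoe and the other tools where they lie.

Things in the scene. Friction and masses are not known exactly. Their poses are not given: they have to be found in the camera images.
- clamp: Shoe clamp bolted to the bench: black bed 310 x 136 x 8 mm with a green catch box under a bright steel cover 96 x 124 mm, a sliding jaw and an end fence. Origin on the bench top below the middle of the access hole; x along the bed to jaw, shoe and fence (bed x = -50 to 260 mm, cover x = -30 to 66, jaw and fence to 44 mm high), y across, z up. The cover's top, its highest, is at z = 64 mm.
- access_hole (a point): Middle of the oblong access hole, at the top face of the 4 mm cover: 13 mm wide along the clamp's x, 44 mm long along its y. Axes as the clamp's. More than 25 N between the drift and any part of the clamp bends the parts and spoils the job.
- guide_level (a point): Below the middle of the access hole, 18 mm under the cover's top: mean level of the flat top of the hidden guide plate (rigid, 8 mm thick, under the whole access hole). It has one hole, 13 mm along x, 10.5 mm along y, centred in x. It floats on its shaft and its packing differs: the hole lies up to 16 mm either way along y, its top up to 2 mm higher or lower. The drift does not shift it.
- catch_level (a point): Below the middle of the access hole, 28 mm under the cover's top: mean level of the top of the catch's tail, always under the guide plate's hole and 10 mm below the plate's top. It gives on its spring: about 4 N at first, about 9 to 16 N where it trips, 4 to 10 mm down (later the lower the plate sits); hard stop about 11 mm down. As it trips the push needed drops.
- jaw (a joint): Sliding jaw of the clamp, a dark steel block 24 x 104 x 34 mm with a brass facing, in m: 0 = closed up to the shoe and held by the catch, 0.028 = sprung fully back from the shoe towards the catch box. A return spring (about 12 N) drives it back by itself as soon as the catch trips, and it stays back.
- tool_block: Beech tool block 70 x 70 x 60 mm, screwed to the bench. Origin at the centre of its underside, z up.
- block_hole (a point): Middle of the mouth of the tool block's round upright hole, at the block's top face (60 mm above the bench): 11 mm in diameter, 54 mm deep.
- drift: Steel drift (pin punch), 125 mm long, about 140 g: nose 8 mm in diameter, 50 mm long, end chamfered; then a flat shoulder and a dark round body 16 mm in diameter, 75 mm long, red band near the head. Origin at the tip, z towards the head. At the start it stands upright in the tool block, nose in the hole, shoulder on the block's top, tip 10 mm above the bench.
- drift_tip (a point): Tip of the drift's nose (same point as the drift's origin).
- drift_grip (a point): Middle of the place to grip on the drift's body, 95 mm from the tip; 16 mm in diameter there.
- shoe: Rusty steel pony shoe, about 120 mm long, 102 mm wide, 10 mm thick, lying on the clamp's bed between jaw and fence. Origin near its middle, on its underside. To be left where it is.
- file: Flat steel file with a wooden handle, 310 mm long, lying beside the clamp. Origin near its middle, on its underside. To be left alone.
- fuller: Blackened fuller, a hammer-shaped tool with a head 125 mm long and a wooden handle, 255 mm overall, lying on the bench beyond the tool block. Origin in the handle, on its underside. To be left alone.
- driving_block: Loose beech driving block 95 x 60 x 45 mm beside the clamp. Origin at the centre of its underside. To be left alone.
Mind the look-alikes: they are no part of the job. There is more than one size of the drift; the one meant has the size given above.

How it is judged:
By the outcome, as a careful person would: the job done as asked, in the order asked, and still so for the second after the job is handed in, with the robot touching nothing.
It also fails if it takes over 72 s, if anything falls off the work surface, if the arm or the gripper's body presses on something with over 40 N, if the wrist force passes 120 N, or if a joint passes its speed limit or range.

ROBOT

A 6-joint arm with a two-finger parallel gripper is mounted at the origin on the work surface. World frame = base frame: x ahead of the robot, y to its left, z up, the work surface at z = 0. Lengths are in mm, angles in rad, forces in N, time in s.
With the tool pointing down it reaches from about 375 to 900 mm from the base axis. Payload 3.1 kg.
Tool frame: the origin (TCP) lies midway between the tips of the shut fingers; the grasp point (between the pads) lies 19 mm behind it; z points along the fingers, y is the direction in which the jaws open and shut (so a half turn about z gives the same grasp; the last joint's range is limited). The gripper opens to 87 mm and grips with 3 to 60 N. Pads are 19 mm wide; open, the fingers measure 117 mm over their backs; the gripper's body (75 mm by 190 mm) begins 51 mm behind the grasp point.
Start: joints at [1.075, 0.527, 1.433, -0, 1.181, -0.178], TCP at [194.663, 593.888, 222.548] pointing down, gripper open.
Joint ranges: [-3.08, 3.08], [-0.75, 2.2], [0.22, 2.44], [-1.43, 4.57], [0, 2.65], [-2.85, 2.85]. Speed limits (rad/s): [2.79, 2.79, 3.14, 3.14, 3.14, 3.14].

INTERFACE

Orientations are given as a unit quaternion [w, x, y, z].
In Python, from station import monitor, vision, job gives the robot as it stands.
- The arm moves only by the tool step_arm, never from a script. Its argument "rows" is text: rows parted by semicolons, each of 7 numbers parted by spaces: the shift along the tool's x, y, z in mm, then the turn, a rotation vector about the tool's x, y, z in degrees, then the finger opening in mm, from 0 to 87. In form: x y z ax ay az claw; .... A call has 1 to 12 rows; each row shifts and turns the commanded pose from where the row before left it, along the tool's axes as they then stand; what a row does not reach is not made up. A row lasts 1/10 s, in which the tool goes at most 50 mm and 8.59 degrees, less where a joint would pass 70% of its speed; a pose out of reach is approached as far as the arm can. A call with a gripper value outside its range is refused whole. The fingers move at their own pace and stop on an object; the grip force is fixed at half the most. Time passes only in rows, so rows that do not move let the fingers close. It gives the time, the measured TCP pose, the force and the opening at its end, in the units of the state.
- monitor.observe(): the state, without advancing time (a new reading comes with each control period).
- vision.get_image(name): name is "scene" or "top" or "wrist"; returns the picture (400x640x3 uint8, red, green, blue); there is no depth.
- vision.get_calibration(name): a dict with "camera_matrix" (3x3 intrinsics, pixels), "eye" and "attitude" of the camera in the world; the wrist camera has in their place "T_tool_cam" (4x4, takes a point from camera to tool coordinates, whose origin is the TCP and whose axes are the flange's). Camera axes: x right, y down, z forward; pixel columns grow to the right and rows downward; lengths in mm; the calibration is good to about 2 mm. A picture is of the moment at which its call begins: read the wrist's pose just before it. get_calibration takes no time and is no camera call.
- job.job_done(): hands the job in, once; it reports no verdict.
The state is a dict: "clock": time; "joint_positions": joint angles; "joint_velocities": joint speeds; "effort": joint torques, N m; "position": TCP position; "ee_rot": TCP orientation; "wrist_force": force on the tool from outside, world axes, zero at the start; "moment": the same for the moment, N m; "grip_width": finger opening in mm.
Only numpy, scipy, OpenCV 4.12 (cv2) and the standard library are available. Lean on these libraries where they do the work, as an engineer would, in place of code of your own. Each camera call takes 0.05 s, during which the arm holds its last target.

## Working session

There is one attempt and no reset: what is moved stays moved. The work goes in short steps, Python scripts to look and compute and a tool call to move; the robot and the scene stay as the last step left them, time stands still between calls to the robot, and variables do not carry over. Pictures are saved under pics/ and viewed, and the job is handed in when it is done.

Besides the shell and the picture viewer there is one more tool, called after "Request:" by a JSON object that holds its "method" and its "body", one argument or row to a line. step_arm: Moves the arm, as the interface text tells. Its arguments: {"type":"object","properties":{"rows":{"type":"string"}},"required":["rows"]}

```bash
ls; mkdir -p pics; python3 - <<'E'
from station import monitor, vision
import cv2, numpy as np
np.set_printoptions(precision=3,suppress=True)
s=monitor.observe(); print({k:np.round(v,3) for k,v in s.items()})
for n in ["scene","top","wrist"]:
    im=vision.get_image(n); cv2.imwrite(f"pics/{n}0.png",im[:,:,::-1]); print(n,vision.get_calibration(n))
E
```

```text
pics
{'clock': np.float64(0.0), 'joint_positions': array([ 1.076,  0.528,  1.434,  0.   ,  1.181, -0.178]), 'joint_velocities': array([ 0.003, -0.001,  0.   ,  0.   ,  0.001,  0.   ]), 'effort': array([  0.001, -44.004, -17.66 ,   0.064,   0.058,  -0.   ]), 'position': array([194.325, 593.289, 221.591]), 'ee_rot': array([-0.   ,  0.158,  0.987, -0.001]), 'wrist_force': array([-0.646, -0.024, -0.504]), 'moment': array([-0.01 , -0.011,  0.029]), 'grip_width': np.float64(87.234)}
scene {'camera_matrix': array([[369.369,   0.   , 324.312],
       [  0.   , 369.369, 197.696],
       [  0.   ,   0.   ,   1.   ]]), 'eye': array([ 936.   , -557.424,  575.943]), 'attitude': array([-0.44 ,  0.841,  0.283, -0.139])}
top {'camera_matrix': array([[461.305,   0.   , 317.739],
       [  0.   , 461.305, 204.226],
       [  0.   ,   0.   ,   1.   ]]), 'eye': array([ 280.732,  -30.094, 1237.877]), 'attitude': array([-0.074,  0.713, -0.693,  0.076])}
wrist {'camera_matrix': array([[315.025,   0.   , 312.874],
       [  0.   , 315.025, 199.423],
       [  0.   ,   0.   ,   1.   ]]), 'T_tool_cam': array([[  -0.   ,   -0.963,   -0.269,   73.954],
       [   1.   ,   -0.   ,   -0.001,   -0.224],
       [   0.001,   -0.269,    0.963, -161.89 ],
       [   0.   ,    0.   ,    0.   ,    1.   ]])}
```

View pics/scene0.png

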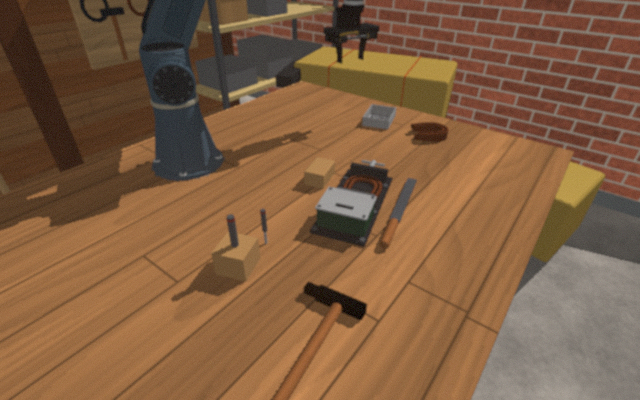

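View pics/top0.png

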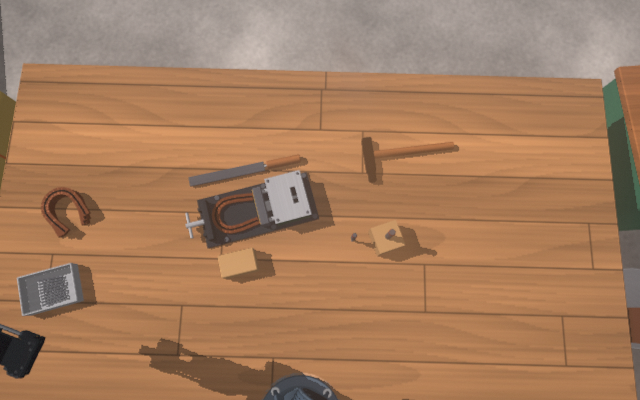

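View pics/wrist0.png

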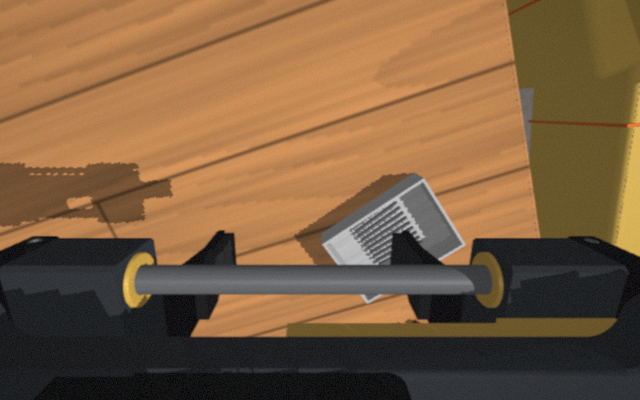

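The scene shows the clamp (cover near 347,203), the tool block near (237,255) with the drift standing in it, and a thin look-alike beside it at (264,225). In the top view the cover is near (290,196), the hole near (294,193) and the block near (389,237). I'll zoom in on these.

```bash
cat > h.py <<'E'
import numpy as np, cv2
from scipy.spatial.transform import Rotation as R
from station import monitor, vision
np.set_printoptions(precision=2,suppress=True)
def q2R(q): return R.from_quat([q[1],q[2],q[3],q[0]]).as_matrix()
def cam(n,s=None):
    c=vision.get_calibration(n); K=np.array(c["camera_matrix"])
    if n=="wrist":
        s=s or monitor.observe(); T=np.array(c["T_tool_cam"]); Rt=q2R(s["ee_rot"])
        return K,Rt@T[:3,:3],np.array(s["position"])+Rt@T[:3,3]
    return K,q2R(c["attitude"]),np.array(c["eye"])
def ray(C,u,v):
    K,Rm,e=C; d=Rm@np.linalg.inv(K)@np.array([u,v,1.]); return e,d/np.linalg.norm(d)
def onz(C,u,v,z):
    e,d=ray(C,u,v); return e+d*(z-e[2])/d[2]
def proj(C,p):
    K,Rm,e=C; q=K@(Rm.T@(np.array(p)-e)); return q[:2]/q[2]
E
python3 - <<'E'
from h import *
t=cv2.imread("pics/top0.png"); s=cv2.imread("pics/scene0.png")
cv2.imwrite("pics/topz.png",cv2.resize(t[155:265,185:425],(792,363),interpolation=cv2.INTER_CUBIC))
cv2.imwrite("pics/scz.png",cv2.resize(s[150:290,200:400],(800,560),interpolation=cv2.INTER_CUBIC))
for n in("scene","top"):
    C=cam(n); print(n,proj(C,[0,0,0]),C[1][:,2])
C=cam("top")
print("hole",onz(C,294,193,64),"drifthead",onz(C,391,235,135),"block",onz(C,388,240,60))
E
```

```text
scene [188.2  162.04] [-0.48  0.66 -0.57]
top [300.22 418.68] [ 0.21  0.   -0.98]
hole [562.73  34.29  64.  ] drifthead [ 448.25 -207.53  135.  ] block [ 446.45 -211.81   60.  ]
```

View pics/topz.png

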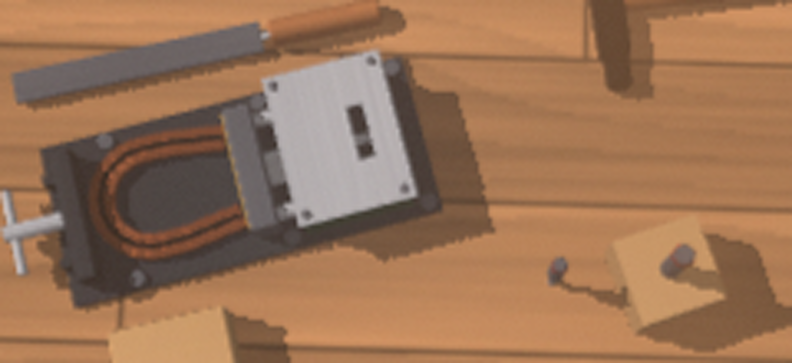

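View pics/scz.png

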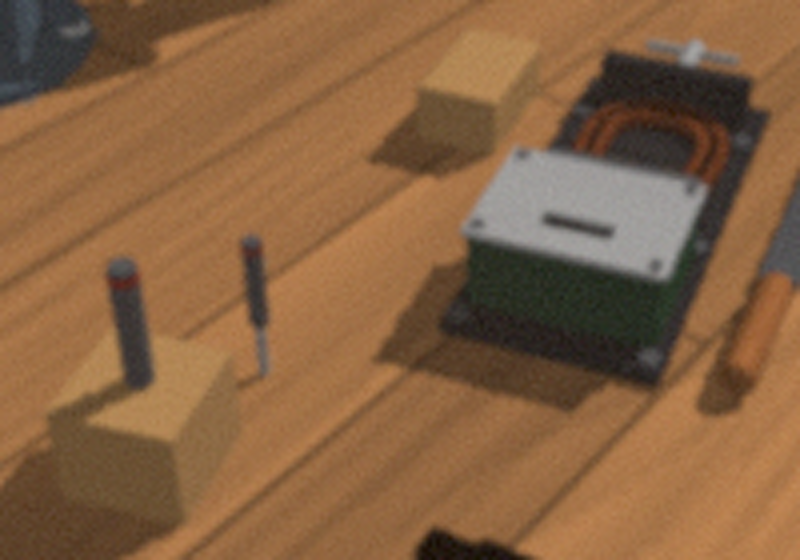

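```bash
python3 - <<'E'
from h import *
C=cam("top");S=cam("scene")
f=lambda a,b:(185+a/3.3,155+b/3.3)
g=lambda a,b:(200+a/4,150+b/4)
P=[onz(C,*f(*p),64) for p in [(263,80),(377,52),(415,200),(300,227)]]
P=np.array(P);print(P, np.linalg.norm(np.roll(P,-1,0)-P,axis=1),P.mean(0))
# order: jaw/+?,...; clamp x from box side (pts1,2) to jaw side (0,3)
d=(P[0]+P[3]-P[1]-P[2])/2; print("clamp x ang",np.degrees(np.arctan2(d[1],d[0])))
Q=np.array([onz(S,*g(*p),64) for p in [(515,150),(708,185),(660,277),(462,232)]])
print(Q,np.linalg.norm(np.roll(Q,-1,0)-Q,axis=1),Q.mean(0))
def tri(a,b):
    A=[];B=[]
    M=np.zeros((3,3));v=np.zeros(3)
    for e,d in(a,b):
        n=np.eye(3)-np.outer(d,d);M+=n;v+=n@e
    p=np.linalg.solve(M,v); return p,[np.linalg.norm(np.cross(p-e,d)) for e,d in (a,b)]
print("hole",tri(ray(C,*f(361,132)),ray(S,*g(579,225))))
print("drift head",tri(ray(C,*f(684,253)),ray(S,*g(122,267))))
print("small head",tri(ray(C,*f(559,263)),ray(S,*g(251,242))))
print("block top mid",[onz(C,*f(*p),60) for p in [(608,245),(697,216),(723,297),(635,330)]])
E
```

```text
[[597.74 112.82  64.  ]
 [623.59  22.76  64.  ]
 [503.82 -11.4   64.  ]
 [479.79  77.76  64.  ]] [ 93.69 124.54  92.34 123.05] [551.24  50.49  64.  ]
clamp x ang 105.55016932300576
[[486.29  75.45  64.  ]
 [601.85 116.94  64.  ]
 [626.33  21.57  64.  ]
 [513.17 -13.29  64.  ]] [122.78  98.46 118.41  92.72] [556.91  50.17  64.  ]
hole (array([559.84,  34.77,  61.72]), [np.float64(2.4406364388702446), np.float64(2.4406364388702984)])
drift head (array([ 457.24, -210.5 ,  132.69]), [np.float64(0.6688924935974052), np.float64(0.6688924935973551)])
small head (array([ 453.  , -122.23,   93.47]), [np.float64(0.42458667879362877), np.float64(0.4245866787937923)])
block top mid [array([ 473.06, -163.46,   60.  ]), array([ 498.11, -233.36,   60.  ]), array([ 434.71, -253.05,   60.  ]), array([ 407.13, -184.62,   60.  ])]
```

```bash
cat >> h.py <<'E'
def plan(target,yaw_deg=None,n=None,step=45.,z0=None):
    """print per-row tool shifts for straight move w/ yaw of tool x to yaw_deg"""
    s=monitor.observe(); Rt=q2R(s["ee_rot"]); p=np.array(s["position"]); t=np.array(target,float)
    a=np.degrees(np.arctan2(Rt[1,0],Rt[0,0])); da=0 if yaw_deg is None else (yaw_deg-a+180)%360-180
    tilt=np.degrees(np.arccos(np.clip(-Rt[2,2],-1,1)))
    n=n or int(max(np.ceil(np.linalg.norm(t-p)/step),np.ceil(abs(da)/7.5),1))
    print("pos",p,"yaw",round(a,2),"tilt",round(tilt,2),"F",np.array(s["wrist_force"]),"t",s["clock"],"w",s["grip_width"],"n",n,"turn/row",round(-da/n,3))
    d=(t-p)/n
    for i in range(n):
        th=np.radians(a+da*i/n); X=np.array([np.cos(th),np.sin(th),0]);Y=np.array([np.sin(th),-np.cos(th),0])
        print(f"{d@X:.1f} {d@Y:.1f} {-d[2]:.1f} 0 0 {-da/n:.2f}")
        if da==0: break
E
python3 - <<'E'
from h import *
plan([560,34,190],105.5,n=16)
E
```

```text
pos [194.41 593.42 221.77] yaw 161.85 tilt 0.1 F [-0.56  0.72 -0.51] t 0.15 w 86.9443062617687 n 16 turn/row 3.522
-32.6 -26.1 2.0 0 0 3.52
-34.1 -24.1 2.0 0 0 3.52
-35.6 -21.9 2.0 0 0 3.52
-36.8 -19.7 2.0 0 0 3.52
-38.0 -17.4 2.0 0 0 3.52
-39.0 -15.0 2.0 0 0 3.52
-39.8 -12.6 2.0 0 0 3.52
-40.5 -10.1 2.0 0 0 3.52
-41.1 -7.6 2.0 0 0 3.52
-41.5 -5.1 2.0 0 0 3.52
-41.7 -2.5 2.0 0 0 3.52
-41.8 0.0 2.0 0 0 3.52
-41.7 2.6 2.0 0 0 3.52
-41.4 5.2 2.0 0 0 3.52
-41.1 7.7 2.0 0 0 3.52
-40.5 10.2 2.0 0 0 3.52
```

Request:
{"method": "step_arm", "body": {
  "rows": "-32.6 -26.1 2 0 0 3.52 87; -34.1 -24.1 2 0 0 3.52 87; -35.6 -21.9 2 0 0 3.52 87; -36.8 -19.7 2 0 0 3.52 87; -38 -17.4 2 0 0 3.52 87; -39 -15 2 0 0 3.52 87; -39.8 -12.6 2 0 0 3.52 87; -40.5 -10.1 2 0 0 3.52 87"
}}

```text
clock: 0.95
position: [378.0, 312.7, 206.4]
ee_rot: [-0.0, 0.394, 0.919, -0.0]
wrist_force: [0.9, 0.7, 0.1]
grip_width: 87.0
```

Request:
{"method": "step_arm", "body": {
  "rows": "-41.1 -7.6 2 0 0 3.52 87; -41.5 -5.1 2 0 0 3.52 87; -41.7 -2.5 2 0 0 3.52 87; -41.8 0 2 0 0 3.52 87; -41.7 2.6 2 0 0 3.52 87; -41.4 5.2 2 0 0 3.52 87; -41.1 7.7 2 0 0 3.52 87; -40.5 10.2 2 0 0 3.52 87; 0 0 0 0 0 0 87; 0 0 0 0 0 0 87"
}}

```text
clock: 1.95
position: [560.3, 33.7, 190.0]
ee_rot: [-0.001, 0.606, 0.796, -0.0]
wrist_force: [-0.9, 0.7, -0.4]
grip_width: 87.0
```

```bash
cat >> h.py <<'E'
def snap(name,cname="wrist",crop=None,sc=1):
    s=monitor.observe(); im=np.ascontiguousarray(vision.get_image(cname)[:,:,::-1]); cv2.imwrite(f"pics/{name}.png",im)
    if crop:
        u0,v0,u1,v1=crop; cv2.imwrite(f"pics/{name}_z.png",cv2.resize(im[v0:v1,u0:u1],None,fx=sc,fy=sc,interpolation=cv2.INTER_CUBIC))
    return s,im
E
python3 - <<'E'
from h import *
s,im=snap("w1"); print(s["position"],s["ee_rot"],s["clock"],s["wrist_force"])
C=cam("wrist",s); print(proj(C,[560,34,64]))
E
```

```text
[560.26  33.68 190.  ] [-0.    0.61  0.8  -0.  ] 1.95 [-0.87  0.74 -0.36]
[313.36 191.91]
```

View pics/w1.png

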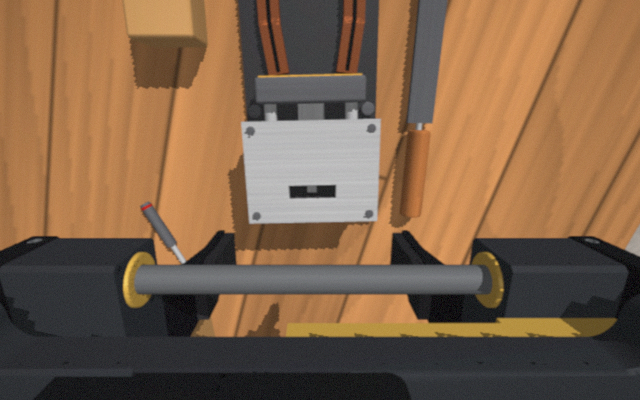

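```bash
python3 - <<'E'
from h import *
im=cv2.imread("pics/w1.png"); 
z=im[110:230,235:390]; z=cv2.convertScaleAbs(z,alpha=1.0); cv2.imwrite("pics/w1z.png",cv2.resize(z,None,fx=5,fy=5,interpolation=cv2.INTER_CUBIC))
h=im[178:204,280:346]; cv2.imwrite("pics/w1h.png",cv2.resize(np.clip(h*2.0,0,255).astype(np.uint8),None,fx=12,fy=12,interpolation=cv2.INTER_NEAREST))
E
```

```text
(no output)
```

View pics/w1z.png

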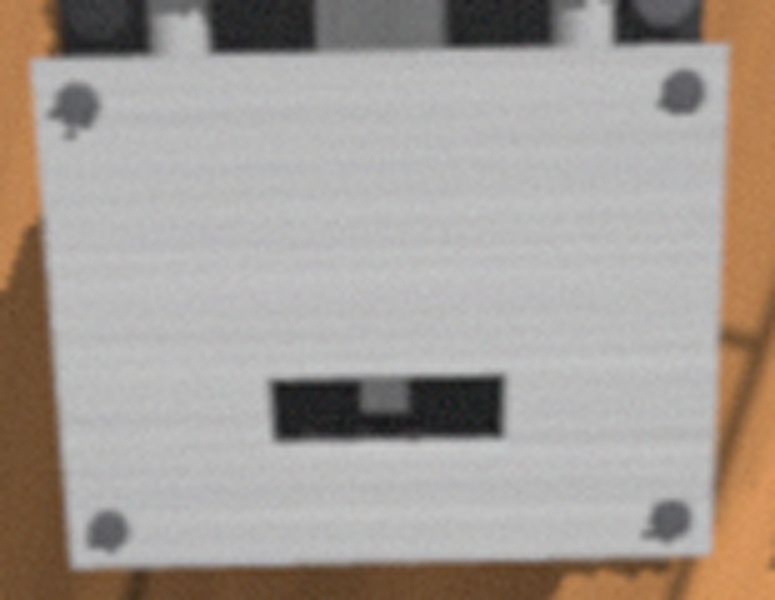

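View pics/w1h.png

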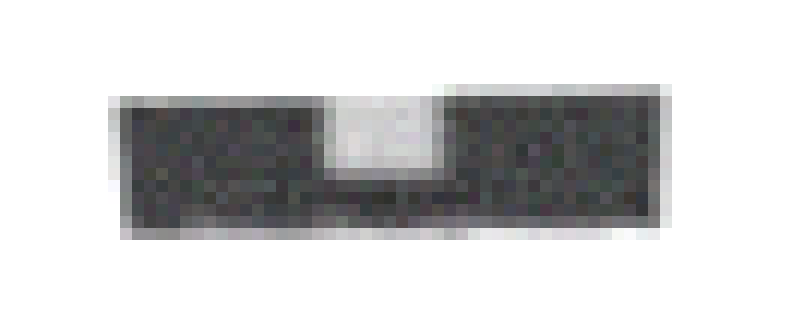

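```bash
python3 - <<'E'
from h import *
im=cv2.imread("pics/w1.png"); g=cv2.cvtColor(im,cv2.COLOR_BGR2GRAY)
s=monitor.observe(); s["position"]=[560.26,33.68,190.0]; C=cam("wrist",s)
# cover corners from threshold contour
m=((g>140)&(im.max(2).astype(int)-im.min(2)<30)).astype(np.uint8); m=cv2.morphologyEx(m,cv2.MORPH_CLOSE,np.ones((15,15)))
cs,_=cv2.findContours(m,cv2.RETR_EXTERNAL,cv2.CHAIN_APPROX_NONE); c=max(cs,key=cv2.contourArea); r=cv2.approxPolyDP(c,8,True)[:,0]; print(r)
P=np.array([onz(C,*(p+0.0),64) for p in r]); print(P,np.linalg.norm(np.roll(P,-1,0)-P,axis=1),P.mean(0))
# subpixel edges of hole
print("cols",g[192,282:345]); print("rowsL",g[180:203,295:305].mean(1)); print("rowsR",g[180:203,320:330].mean(1)); print("patch",g[186:191,300:325].mean(0))
for u,v in [(312.7,185.6),(312.7,198)]: print(onz(C,u,v,64))
E
```

```text
[[379 119]
 [353 109]
 [345 120]
 [277 121]
 [273 112]
 [242 122]
 [249 222]
 [376 220]]
[[598.11 113.74  64.  ]
 [573.38 115.72  64.  ]
 [569.36 104.88  64.  ]
 [511.46  87.94  64.  ]
 [506.23  94.48  64.  ]
 [481.67  78.79  64.  ]
 [507.85 -11.68  64.  ]
 [625.72  23.24  64.  ]] [ 24.81  11.56  60.33   8.37  29.14  94.18 122.93  94.62] [546.72  75.89  64.  ]
cols [187 183 183 187 182 183 164 115  64  35  33  43  32  34  37  32  31  31
  33  34  29  30  30  31  39  56  71  70  70  71  70  74  69  68  57  46
  29  30  35  38  34  41  37  33  38  32  36  35  34  31  34  33  53 104
 161 184 186 182 186 185 183 183 182]
rowsL [186.7 186.  189.3 192.2 182.9 138.9  72.6  32.4  33.2  34.9  34.3  34.4
  32.1  36.7  33.7  35.6  45.3  84.  149.1 188.4 192.9 190.  187.1]
rowsR [186.  188.3 191.6 193.6 173.5 101.6  39.6  32.   35.   34.   34.8  33.7
  35.9  34.8  34.2  34.   51.3 111.3 173.6 195.7 193.1 191.2 187. ]
patch [ 43.   42.4  40.6  40.4  38.6  40.4  54.6  86.  103.4 106.2 105.  103.4
 103.6 103.4 104.4  98.2  77.4  47.4  37.6  35.6  35.4  36.6  35.2  33.2
  37. ]
[557.69  39.73  64.  ]
[560.91  28.11  64.  ]
```

```bash
python3 - <<'E'
from h import *
plan([457,-210,190],106.4,n=7)
E
```

```text
pos [559.49  34.67 190.03] yaw 105.51 tilt 0.12 F [-0.17 -0.17 -0.01] t 2.0 w 86.56828725303386 n 7 turn/row -0.127
-29.8 -23.5 0.0 0 0 -0.13
-29.7 -23.5 0.0 0 0 -0.13
-29.7 -23.6 0.0 0 0 -0.13
-29.6 -23.7 0.0 0 0 -0.13
-29.6 -23.7 0.0 0 0 -0.13
-29.5 -23.8 0.0 0 0 -0.13
-29.5 -23.8 0.0 0 0 -0.13
```

Request:
{"method": "step_arm", "body": {
  "rows": "-29.7 -23.6 0 0 0 -0.13 70; -29.7 -23.6 0 0 0 -0.13 70; -29.7 -23.6 0 0 0 -0.13 70; -29.6 -23.7 0 0 0 -0.13 70; -29.6 -23.7 0 0 0 -0.13 70; -29.6 -23.7 0 0 0 -0.13 70; -29.6 -23.7 0 0 0 -0.13 70; 0 0 0 0 0 0 70; 0 0 0 0 0 0 70"
}}

```text
clock: 2.9
position: [457.6, -209.4, 190.6]
ee_rot: [-0.001, 0.599, 0.801, 0.0]
wrist_force: [-0.4, 0.9, -0.4]
grip_width: 69.9
```

```bash
python3 - <<'E'
from h import *
ps=[]
for i in range(3):
    s,im=snap(f"w2{i}"); ps.append(s["position"])
print(np.array(ps),s["clock"],s["ee_rot"])
C=cam("wrist",s); print(proj(C,[457,-210,135]),proj(C,[457,-210,60]))
E
```

```text
[[ 457.56 -209.42  190.59]
 [ 457.79 -208.81  190.54]
 [ 458.   -208.54  190.53]] 3.0 [-0.   0.6  0.8  0. ]
[311.53 217.77] [311.98 192.29]
```

View pics/w20.png

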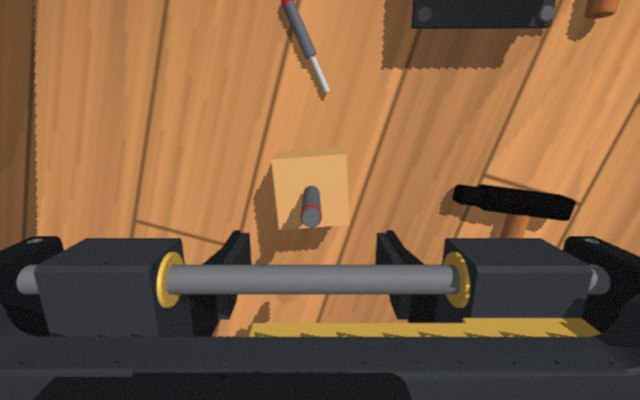

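```bash
python3 - <<'E'
from h import *
im=cv2.imread("pics/w20.png"); cv2.imwrite("pics/w20z.png",cv2.resize(im[140:240,250:370],None,fx=6,fy=6,interpolation=cv2.INTER_CUBIC))
E
```

```text
(no output)
```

View pics/w20z.png

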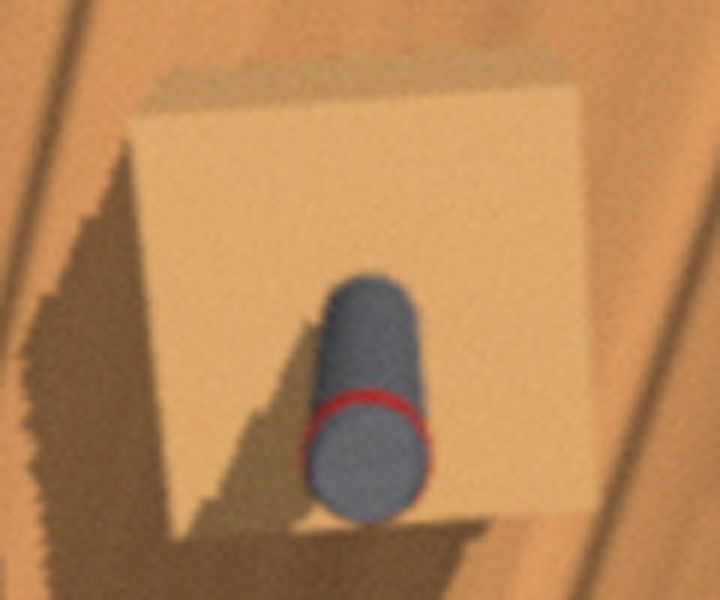

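```bash
python3 - <<'E'
from h import *
s=monitor.observe(); print(s["position"])
s["position"]=[457.8,-208.9,190.55]; C=cam("wrist",s); Rt=q2R(s["ee_rot"])
h=onz(C,311.5,216.7,135); b=onz(C,311.7,185.8,60); X=Rt[:,0]
print(h,b-8*X, X, Rt.T@(h-s["position"]), Rt.T@(b-8*X-s["position"]))
E
```

```text
[ 458.17 -208.55  190.53]
[ 456.55 -209.6   135.  ] [ 457.03 -212.02   59.99] [-0.29  0.96  0.  ] [-0.36 -1.39 55.55] [ -2.89  -1.6  130.56]
```

Request:
{"method": "step_arm", "body": {
  "rows": "-1.5 -1.5 15 0 0 0 50; 0 0 30 0 0 0 50; 0 0 30 0 0 0 50; 0 0 20 0 0 0 50; 0 0 9.5 0 0 0 50; 0 0 0 0 0 0 50; 0 0 0 0 0 0 50"
}}

```text
clock: 3.75
position: [457.7, -212.0, 86.6]
ee_rot: [0.0, 0.598, 0.801, 0.0]
wrist_force: [0.1, 0.8, -0.8]
grip_width: 50.2
```

```bash
python3 - <<'E'
from h import *
s,im=snap("w3"); print(s["position"],s["wrist_force"])
C=cam("scene"); im=vision.get_image("scene")[:,:,::-1]; cv2.imwrite("pics/s3.png",cv2.resize(im[140:290,170:370],(800,600),interpolation=cv2.INTER_CUBIC))
E
```

```text
[ 457.75 -212.05   86.59] [ 0.11  0.84 -0.76]
```

View pics/w3.png

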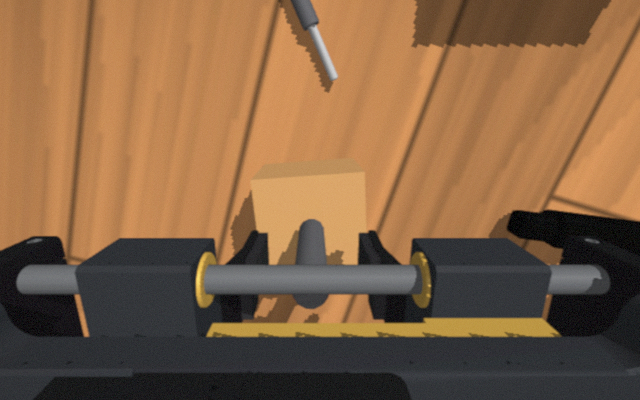

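View pics/s3.png

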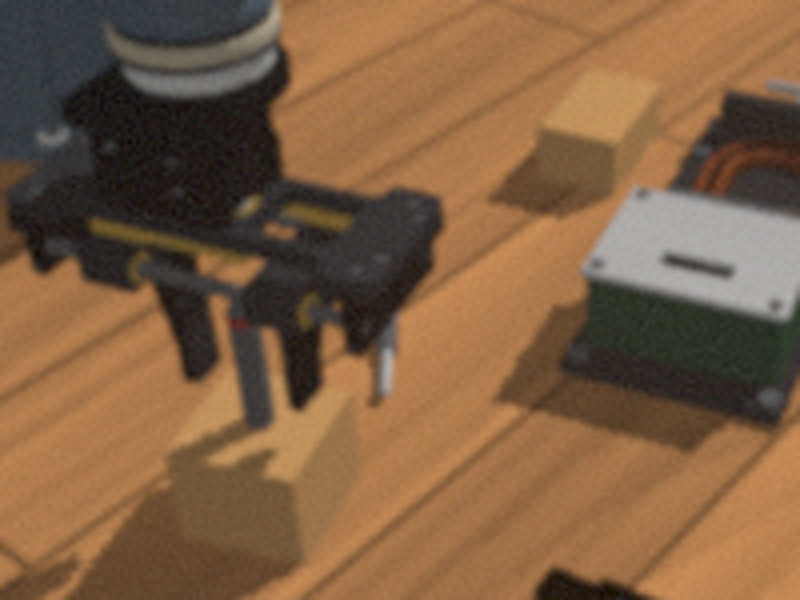

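The drift stands between the open fingers (column 311, fingers at about 257 and 372). Closing now.

Request:
{"method": "step_arm", "body": {
  "rows": "0 0 0 0 0 0 14; 0 0 0 0 0 0 14; 0 0 0 0 0 0 14; 0 0 0 0 0 0 14; 0 0 0 0 0 0 14; 0 0 0 0 0 0 14; 0 0 0 0 0 0 14; 0 0 0 0 0 0 14"
}}

```text
clock: 4.65
position: [457.0, -212.4, 86.0]
ee_rot: [-0.0, 0.599, 0.801, -0.0]
wrist_force: [-0.5, 0.1, 0.3]
grip_width: 15.5
```

```bash
python3 - <<'E'
from h import *
print({k:np.array(v) for k,v in monitor.observe().items()})
s,im=snap("w4",crop=(230,180,400,340),sc=4); s2=monitor.observe(); print(s2["position"])
E
```

```text
{'clock': array(4.65), 'joint_positions': array([-0.66,  0.59,  1.85, -0.  ,  0.7 , -0.94]), 'joint_velocities': array([ 0.,  0., -0., -0., -0., -0.]), 'effort': array([  0.14, -37.84,  -9.19,   0.08,   0.03,   0.  ]), 'position': array([ 457.  , -212.38,   86.03]), 'ee_rot': array([-0. ,  0.6,  0.8, -0. ]), 'wrist_force': array([-0.47,  0.12,  0.31]), 'moment': array([-0.12,  0.1 ,  0.01]), 'grip_width': array(15.54)}
[ 457.05 -212.39   86.06]
```

View pics/w4_z.png

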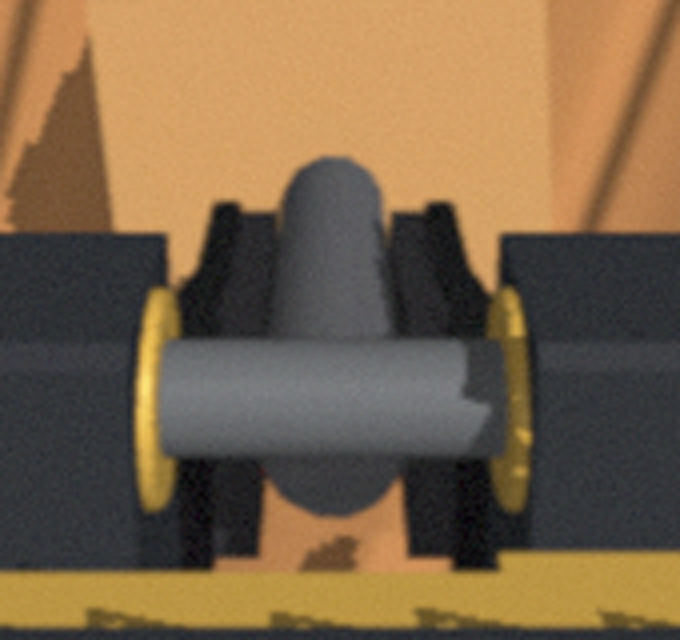

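Request:
{"method": "step_arm", "body": {
  "rows": "0 0 -10 0 0 0 14; 0 0 -20 0 0 0 14; 0 0 -30 0 0 0 14; 0 0 -25 0 0 0 14; 0 0 -15 0 0 0 14; 0 0 0 0 0 0 14; 0 0 0 0 0 0 14"
}}

```text
clock: 5.4
position: [456.9, -212.1, 186.2]
ee_rot: [0.0, 0.599, 0.801, 0.0]
wrist_force: [-0.2, -0.5, -1.4]
grip_width: 15.5
```

```bash
python3 - <<'E'
from h import *
s0=monitor.observe();print(s0["position"],s0["wrist_force"],s0["grip_width"])
s,im=snap("w5",crop=(230,180,400,340),sc=4); s2=monitor.observe(); print(s2["position"],s2["wrist_force"])
im=vision.get_image("scene")[:,:,::-1]; cv2.imwrite("pics/s5.png",cv2.resize(im[110:260,170:370],(800,600),interpolation=cv2.INTER_CUBIC))
plan([558.2,34.4,186],106.4)
E
```

```text
[ 456.85 -212.15  186.17] [-0.17 -0.48 -1.36] 15.48714463358242
[ 456.44 -211.85  185.5 ] [ 0.57 -0.2  -1.5 ]
pos [ 456.3  -211.79  185.14] yaw 106.44 tilt 0.13 F [ 0.3   0.72 -1.74] t 5.5 w 15.176397208294715 n 6 turn/row 0.006
34.5 27.9 -0.1 0 0 0.01
34.6 27.9 -0.1 0 0 0.01
34.6 27.9 -0.1 0 0 0.01
34.6 27.9 -0.1 0 0 0.01
34.6 27.9 -0.1 0 0 0.01
34.6 27.9 -0.1 0 0 0.01
```

View pics/w5_z.png

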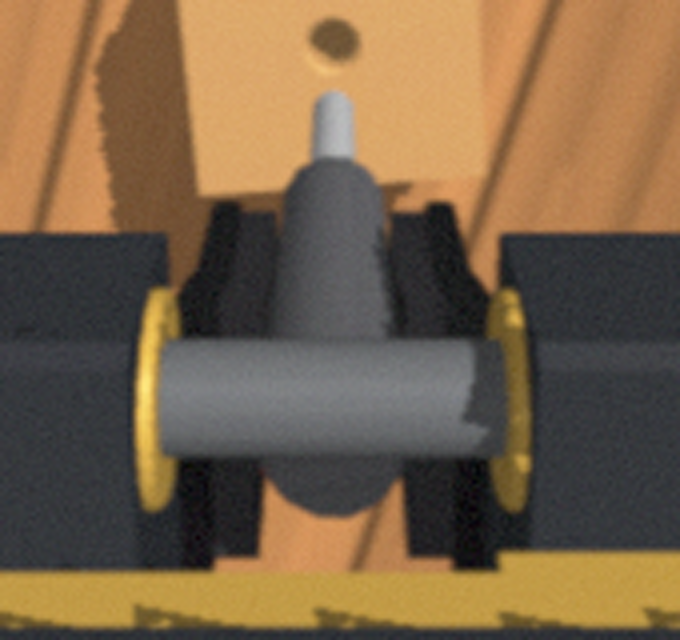

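View pics/s5.png

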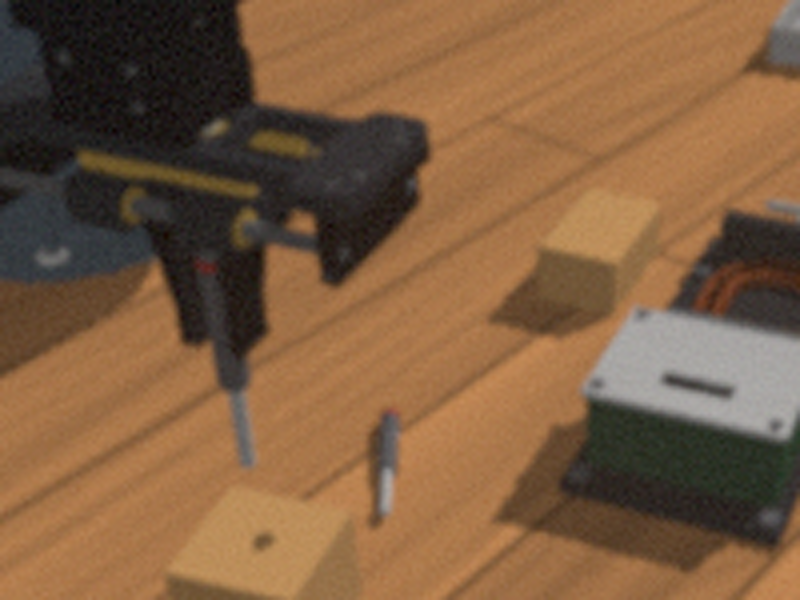

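```bash
python3 - <<'E'
from h import *
s=monitor.observe(); s["position"]=[456.6,-212.1,186]; C=cam("wrist",s); Rt=q2R(s["ee_rot"])
im=cv2.imread("pics/w5.png"); g=cv2.cvtColor(im,cv2.COLOR_BGR2GRAY)
print("tip col",g[196:224,313]); print("row208",g[208,302:326]); print("hole col",g[180:203,313]); print("hole row",g[190,300:328])
T=lambda p:Rt.T@(p-np.array(s["position"]))
for x in(-4,0,3,4): print(x,proj(C,np.array(s["position"])+Rt@np.array([x,0,76])), proj(C,np.array(s["position"])+Rt@np.array([x,0,126])))
print("hole tool",T(onz(C,313.6,190.2,60)))
E
```

```text
tip col [167 187 188 178 177 176 181 173 175 177 178 177 177 174 172 175 175 177
 176 178 182 174 167 121  90  90  93  89]
row208 [179 173 177 175 174 165 133 124 137 154 168 177 180 185 184 179 176 177
 174 175 174 177 175 177]
hole col [176 174 176 168 140 103  89  88  91  88  93  92  94  94 112 147 167 187
 188 178 177 176 181]
hole row [174 176 176 177 179 173 164 137 101  93  94  88  91  93  94  90  90  86
 100 122 158 176 174 174 177 176 176 177]
-4 [313.39 212.71] [313.38 196.28]
0 [313.39 207.9 ] [313.38 192.18]
3 [313.39 204.26] [313.38 189.09]
4 [313.39 203.04] [313.38 188.06]
hole tool [  1.93   0.21 126.  ]
```

Request:
{"method": "step_arm", "body": {
  "rows": "20 16 0 0 0 0 14; 35 28 0 0 0 0 14; 35 28 0 0 0 0 14; 35 28 0 0 0 0 14; 35 28 0 0 0 0 14; 30 24.5 0 0 0 0 14; 16.8 14 0 0 0 0 14; 0 0 14 0 0 0 14; 0 0 14 0 0 0 14; 0 0 6 0 0 0 14; 0 0 0 0 0 0 14; 0 0 0 0 0 0 14"
}}

```text
clock: 6.7
position: [558.2, 32.9, 151.7]
ee_rot: [-0.0, 0.599, 0.801, -0.0]
wrist_force: [-0.1, 0.3, -0.9]
grip_width: 15.2
```

```bash
python3 - <<'E'
from h import *
s0=monitor.observe();print(s0["position"],s0["wrist_force"],s0["grip_width"])
s,im=snap("w6",crop=(230,180,400,340),sc=4); s2=monitor.observe(); print(s2["position"],s2["wrist_force"])
im=vision.get_image("scene")[:,:,::-1]; cv2.imwrite("pics/s6.png",im); cv2.imwrite("pics/s6z.png",cv2.resize(im[140:260,270:430],(800,600),interpolation=cv2.INTER_CUBIC))
E
```

```text
[558.19  32.89 151.75] [-0.09  0.31 -0.9 ] 15.165585366065745
[558.51  32.79 152.21] [ 0.15 -0.26 -1.83]
```

View pics/w6_z.png

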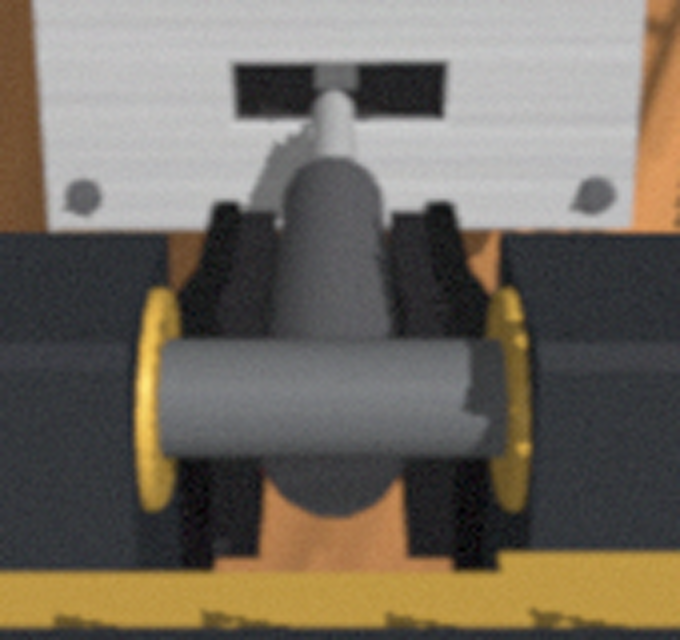

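View pics/s6z.png

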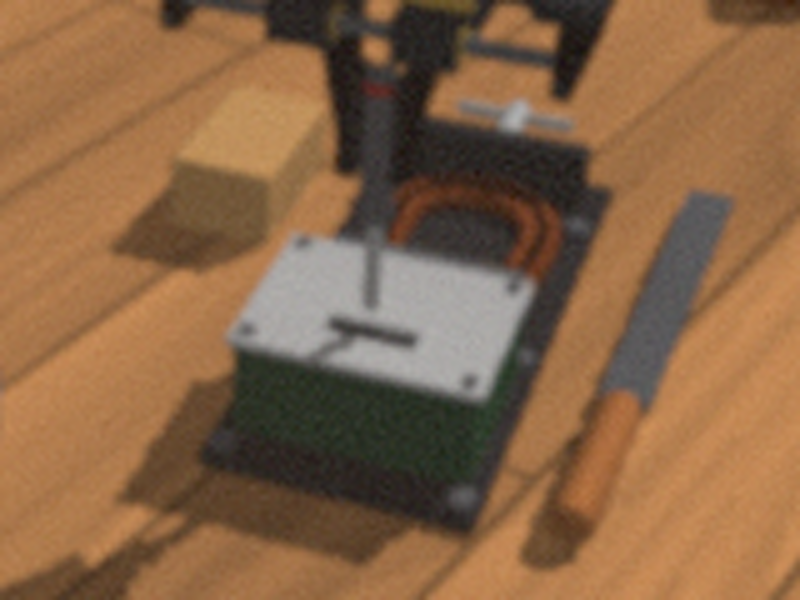

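```bash
python3 - <<'E'
from h import *
im=cv2.imread("pics/w6.png"); g=cv2.cvtColor(im,cv2.COLOR_BGR2GRAY)
c=vision.get_calibration("wrist");K=np.array(c["camera_matrix"]);T=np.array(c["T_tool_cam"])
C=(K,T[:3,:3],T[:3,3])
def ont(u,v,z):
    e,d=ray(C,u,v); return e+d*(z-e[2])/d[2]
print("rows",g[190:216,295:305].mean(1)); print("rowsR",g[190:216,325:335].mean(1)); print("cols",g[204,284:346]); print("patch",g[198:201,300:330].mean(0))
print("tip",g[196:212,310:318].mean(1)); print(g[206,304:324])
for v in (195.7,209.2): print(ont(314.9,v,88))
for x in (0,3,3.5,4): print(x,proj(C,[x,0,76]),proj(C,[x,0,78]))
print("patch y",ont(313.9,199,106),ont(313.9,199,116),"acc",ont(314.9,203,88),"tip",ont(313.5,204,76))
E
```

```text
rows [191.5 191.5 195.3 196.8 186.6 146.9  76.5  31.5  33.8  35.1  34.3  32.
  35.6  34.   34.8  35.3  37.1  45.7  64.2 110.6 170.4 200.3 194.5 181.6
 166.1 154.4]
rowsR [190.9 192.5 195.6 198.  182.6 124.8  58.3  32.7  34.3  36.8  34.2  34.9
  33.8  36.   35.4  36.4  35.   34.3  67.7 126.5 179.9 199.8 197.8 197.5
 193.2 190.3]
cols [185 187 185 176 134  76  44  34  31  32  35  34  34  31  34  37  40  34
  36  33  35  34  34  32  45  84 117 148 162 170 176 170 145  99  53  36
  36  37  33  31  38  40  37  30  36  36  33  37  35  38  32  31  37  31
  31  41  72 131 174 186 189 187]
patch [ 35.    36.67  34.    34.33  36.    32.67  34.    37.33  67.    93.67
 105.67 104.33 106.   105.67 103.33 103.67 105.33 105.33  94.    69.33
  38.    32.    32.67  34.    35.    35.33  35.    37.    37.33  35.  ]
tip [114.25 104.   105.38 106.5  102.88 101.    98.25 124.62 148.38 160.38
 164.38 165.5  164.62 165.88 167.12 167.5 ]
[ 30  33  31  49  81 114 135 154 160 172 178 182 179 155 104  51  37  40
  39  38]
[ 6.76  1.24 88.  ]
[-4.86  1.25 88.  ]
0 [313.39 207.9 ] [313.39 207.15]
3 [313.39 204.26] [313.39 203.54]
3.5 [313.39 203.65] [313.39 202.94]
4 [313.39 203.04] [313.39 202.33]
patch y [ -1.08   0.45 106.  ] [ -3.88   0.47 116.  ] acc [ 0.51  1.25 88.  ] tip [ 3.21  0.08 76.  ]
```

Request:
{"method": "step_arm", "body": {
  "rows": "0 0.2 8 0 0 0 14; 0 0 8 0 0 0 14; 0 0 5 0 0 0 14; 0 0 3 0 0 0 14; 0 0 0 0 0 0 14; 0 0 0 0 0 0 14"
}}

```text
clock: 7.4
position: [558.5, 33.2, 127.9]
ee_rot: [-0.0, 0.599, 0.801, -0.0]
wrist_force: [-0.6, -0.2, -2.1]
grip_width: 15.3
```

```bash
python3 - <<'E'
from h import *
s0=monitor.observe();print(s0["position"],s0["wrist_force"],s0["moment"],s0["grip_width"])
im=vision.get_image("scene")[:,:,::-1]; cv2.imwrite("pics/s7z.png",cv2.resize(im[140:260,270:430],(800,600),interpolation=cv2.INTER_CUBIC))
snap("w7",crop=(230,180,400,340),sc=4)
E
```

```text
[558.48  33.16 127.95] [-0.55 -0.16 -2.12] [-0.06  0.04 -0.04] 15.317060099850947
```

View pics/s7z.png

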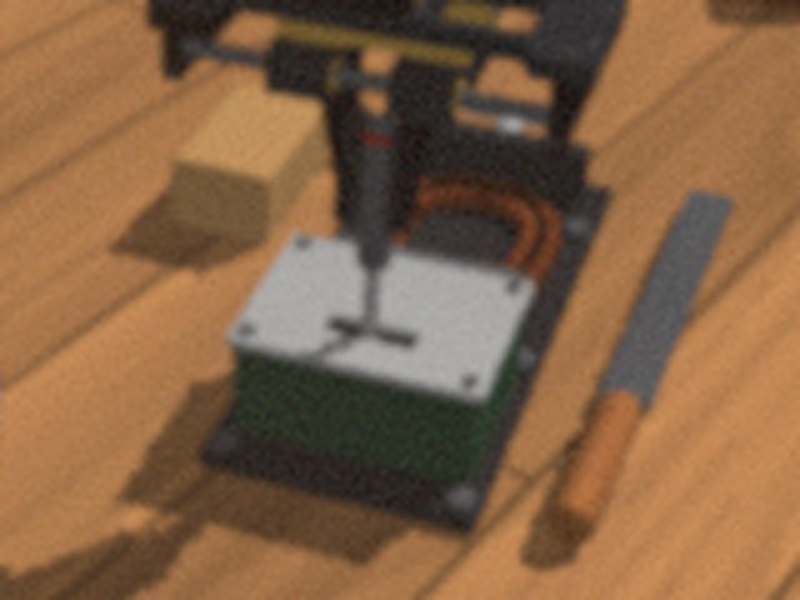

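View pics/w7_z.png

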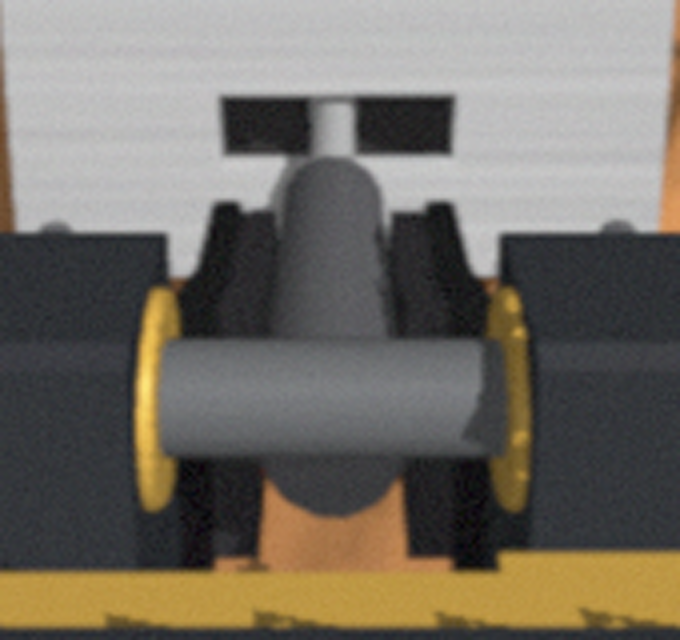

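The nose is through the oblong hole and clear of its rim. Now feeling downward lightly.

Request:
{"method": "step_arm", "body": {
  "rows": "0 0 1 0 0 0 14; 0 0 1 0 0 0 14; 0 0 1 0 0 0 14; 0 0 0 0 0 0 14"
}}

```text
clock: 7.9
position: [558.3, 33.2, 124.9]
ee_rot: [-0.0, 0.599, 0.801, -0.0]
wrist_force: [-0.0, -0.6, -1.4]
grip_width: 15.4
```

Request:
{"method": "step_arm", "body": {
  "rows": "0 0 0.7 0 0 0 14; 0 0 0 0 0 0 14"
}}

```text
clock: 8.1
position: [558.4, 33.1, 124.3]
ee_rot: [-0.0, 0.599, 0.801, -0.0]
wrist_force: [0.2, 0.3, -1.6]
grip_width: 15.3
```

Request:
{"method": "step_arm", "body": {
  "rows": "0 0 0.7 0 0 0 14; 0 0 0 0 0 0 14"
}}

```text
clock: 8.3
position: [558.4, 33.2, 123.6]
ee_rot: [-0.0, 0.599, 0.801, -0.0]
wrist_force: [0.5, 0.6, -1.1]
grip_width: 15.5
```

Request:
{"method": "step_arm", "body": {
  "rows": "0 0 0.7 0 0 0 14; 0 0 0 0 0 0 14"
}}

```text
clock: 8.5
position: [558.4, 33.1, 122.9]
ee_rot: [-0.0, 0.599, 0.801, -0.0]
wrist_force: [-0.4, 0.8, -1.6]
grip_width: 15.6
```

Request:
{"method": "step_arm", "body": {
  "rows": "0 0 0.7 0 0 0 14; 0 0 0 0 0 0 14"
}}

```text
clock: 8.7
position: [558.3, 33.2, 122.2]
ee_rot: [-0.0, 0.599, 0.801, -0.0]
wrist_force: [0.2, 0.3, -1.0]
grip_width: 15.2
```

Request:
{"method": "step_arm", "body": {
  "rows": "0 0 0.7 0 0 0 14; 0 0 0 0 0 0 14"
}}

```text
clock: 8.9
position: [558.4, 33.2, 121.5]
ee_rot: [-0.0, 0.599, 0.801, -0.0]
wrist_force: [-0.1, -0.5, -1.7]
grip_width: 15.7
```

Request:
{"method": "step_arm", "body": {
  "rows": "0 0 0.7 0 0 0 14; 0 0 0 0 0 0 14"
}}

```text
clock: 9.1
position: [558.4, 33.2, 120.8]
ee_rot: [-0.0, 0.599, 0.801, -0.0]
wrist_force: [-0.0, 0.4, -1.5]
grip_width: 15.5
```

Request:
{"method": "step_arm", "body": {
  "rows": "0 0 0.7 0 0 0 14; 0 0 0 0 0 0 14"
}}

```text
clock: 9.3
position: [558.4, 33.2, 120.1]
ee_rot: [-0.0, 0.599, 0.801, -0.0]
wrist_force: [-1.3, -0.2, -0.9]
grip_width: 15.2
```

Request:
{"method": "step_arm", "body": {
  "rows": "0 0 0.7 0 0 0 14; 0 0 0 0 0 0 14"
}}

```text
clock: 9.5
position: [558.4, 33.2, 119.3]
ee_rot: [-0.0, 0.599, 0.801, -0.0]
wrist_force: [0.4, 0.2, -1.0]
grip_width: 15.5
```

Request:
{"method": "step_arm", "body": {
  "rows": "0 0 0.7 0 0 0 14; 0 0 0 0 0 0 14"
}}

```text
clock: 9.7
position: [558.4, 33.2, 118.7]
ee_rot: [-0.0, 0.599, 0.801, -0.0]
wrist_force: [0.5, -0.1, -1.1]
grip_width: 15.6
```

Request:
{"method": "step_arm", "body": {
  "rows": "0 0 0.7 0 0 0 14; 0 0 0 0 0 0 14"
}}

```text
clock: 9.9
position: [558.4, 33.2, 117.9]
ee_rot: [-0.0, 0.599, 0.801, -0.0]
wrist_force: [-0.3, 0.3, -1.3]
grip_width: 15.7
```

Request:
{"method": "step_arm", "body": {
  "rows": "0 0 0.8 0 0 0 14; 0 0 0 0 0 0 14"
}}

```text
clock: 10.1
position: [558.3, 33.2, 117.1]
ee_rot: [-0.0, 0.599, 0.801, -0.0]
wrist_force: [-0.2, 0.5, -1.6]
grip_width: 15.2
```

Request:
{"method": "step_arm", "body": {
  "rows": "0 0 0.8 0 0 0 14; 0 0 0 0 0 0 14"
}}

```text
clock: 10.3
position: [558.4, 33.2, 116.3]
ee_rot: [-0.0, 0.599, 0.801, -0.0]
wrist_force: [-0.1, 0.0, -1.5]
grip_width: 15.1
```

The tip is now below the plate's lowest possible top with no contact, so it has gone into the guide hole. Next is the catch.

Request:
{"method": "step_arm", "body": {
  "rows": "0 0 1 0 0 0 14; 0 0 0 0 0 0 14"
}}

```text
clock: 10.5
position: [558.3, 33.2, 115.3]
ee_rot: [-0.0, 0.599, 0.801, -0.0]
wrist_force: [0.2, 0.0, -0.7]
grip_width: 15.5
```

Request:
{"method": "step_arm", "body": {
  "rows": "0 0 1 0 0 0 14; 0 0 0 0 0 0 14"
}}

```text
clock: 10.7
position: [558.4, 33.2, 114.3]
ee_rot: [-0.0, 0.599, 0.801, -0.0]
wrist_force: [0.0, 0.2, -2.0]
grip_width: 15.3
```

Request:
{"method": "step_arm", "body": {
  "rows": "0 0 1 0 0 0 14; 0 0 0 0 0 0 14"
}}

```text
clock: 10.9
position: [558.4, 33.2, 113.3]
ee_rot: [-0.0, 0.599, 0.801, -0.0]
wrist_force: [1.1, -0.1, -1.3]
grip_width: 15.6
```

Request:
{"method": "step_arm", "body": {
  "rows": "0 0 1 0 0 0 14; 0 0 0 0 0 0 14"
}}

```text
clock: 11.1
position: [558.5, 33.1, 112.4]
ee_rot: [0.0, 0.599, 0.801, 0.0]
wrist_force: [-0.5, 0.0, -1.1]
grip_width: 15.5
```

Request:
{"method": "step_arm", "body": {
  "rows": "0 0 0.8 0 0 0 14; 0 0 0 0 0 0 14"
}}

```text
clock: 11.3
position: [558.7, 33.1, 112.2]
ee_rot: [0.0, 0.599, 0.801, 0.0]
wrist_force: [-1.3, -0.1, 3.1]
grip_width: 15.7
```

Request:
{"method": "step_arm", "body": {
  "rows": "0 0 0.8 0 0 0 14; 0 0 0 0 0 0 14"
}}

```text
clock: 11.5
position: [558.8, 33.0, 111.7]
ee_rot: [0.0, 0.599, 0.801, 0.0]
wrist_force: [-2.2, -0.8, 5.6]
grip_width: 15.0
```

Request:
{"method": "step_arm", "body": {
  "rows": "0 0 0.8 0 0 0 14; 0 0 0 0 0 0 14"
}}

```text
clock: 11.7
position: [558.8, 32.9, 111.2]
ee_rot: [0.001, 0.599, 0.801, 0.0]
wrist_force: [-2.5, -0.0, 7.6]
grip_width: 15.4
```

Request:
{"method": "step_arm", "body": {
  "rows": "0 0 0.8 0 0 0 14; 0 0 0 0 0 0 14"
}}

```text
clock: 11.9
position: [558.9, 32.8, 110.5]
ee_rot: [0.001, 0.599, 0.801, 0.0]
wrist_force: [-1.4, -0.8, 8.4]
grip_width: 15.5
```

Request:
{"method": "step_arm", "body": {
  "rows": "0 0 0.8 0 0 0 14; 0 0 0 0 0 0 14"
}}

```text
clock: 12.1
position: [559.0, 32.6, 109.8]
ee_rot: [0.001, 0.599, 0.801, -0.0]
wrist_force: [-1.8, -2.0, 9.2]
grip_width: 15.3
```

Request:
{"method": "step_arm", "body": {
  "rows": "0 0 0.8 0 0 0 14; 0 0 0 0 0 0 14"
}}

```text
clock: 12.3
position: [559.0, 32.4, 108.9]
ee_rot: [0.001, 0.598, 0.801, -0.0]
wrist_force: [-1.5, -2.5, 7.6]
grip_width: 15.2
```

Request:
{"method": "step_arm", "body": {
  "rows": "0 0 0.8 0 0 0 14; 0 0 0 0 0 0 14"
}}

```text
clock: 12.5
position: [559.1, 32.2, 108.1]
ee_rot: [0.001, 0.598, 0.801, -0.0]
wrist_force: [-1.7, -1.4, 6.1]
grip_width: 15.4
```

```bash
python3 - <<'E'
from h import *
s0=monitor.observe();print(s0["position"],s0["wrist_force"],s0["moment"],s0["grip_width"])
snap("w8",crop=(230,120,400,280),sc=4)
E
```

```text
[559.1   32.24 108.08] [-1.74 -1.36  6.1 ] [-0.61  0.38 -0.05] 15.414742125353538
```

View pics/w8_z.png

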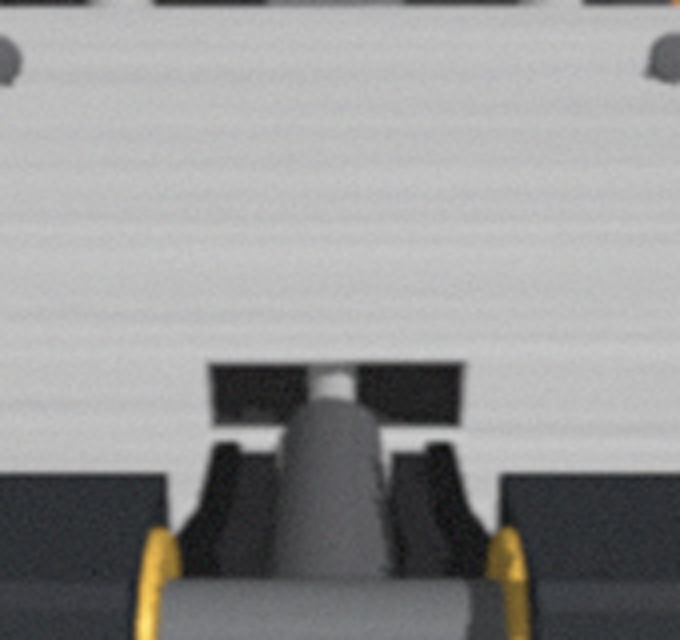

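```bash
python3 - <<'E'
from h import *
im=vision.get_image("top")[:,:,::-1]; cv2.imwrite("pics/t8z.png",cv2.resize(im[155:265,185:425],(792,363),interpolation=cv2.INTER_CUBIC))
im=vision.get_image("scene")[:,:,::-1]; cv2.imwrite("pics/s8z.png",cv2.resize(im[140:260,270:430],(800,600),interpolation=cv2.INTER_CUBIC))
E
```

```text
(no output)
```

View pics/w8.png

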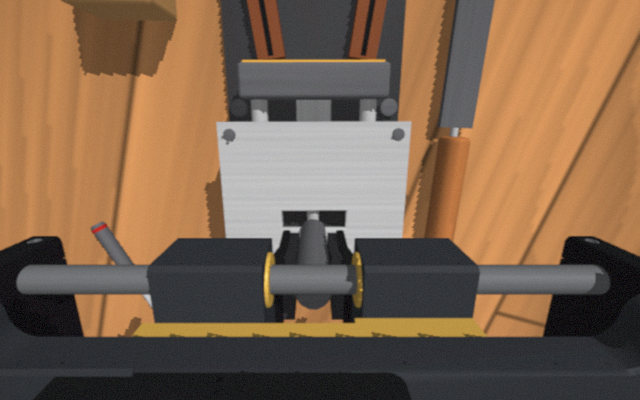

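View pics/s8z.png

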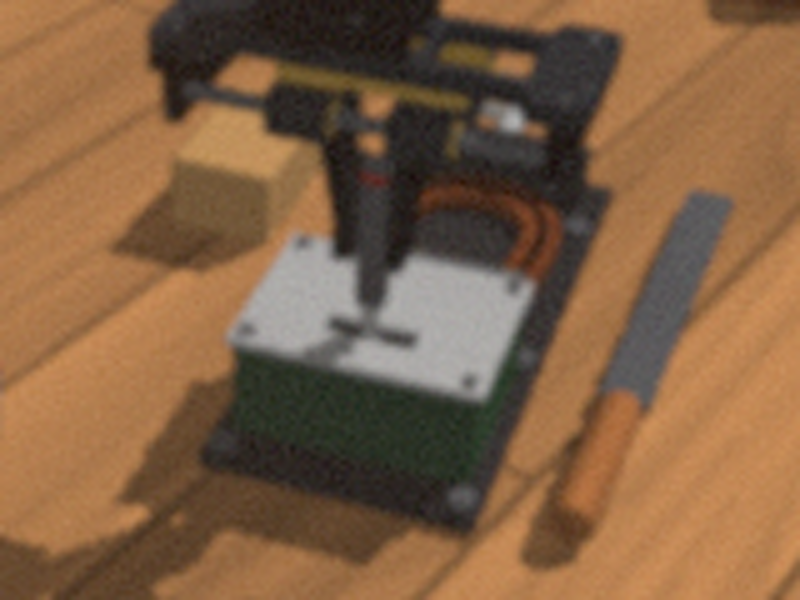

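View pics/t8z.png

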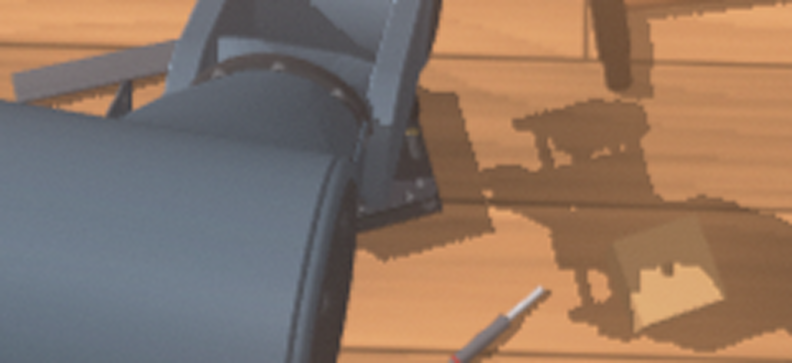

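```bash
python3 - <<'E'
from h import *
C=cam("top");S=cam("scene")
f=lambda a,b:(185+a/3.3,155+b/3.3)
print("t0 scene tip on z0",onz(S,200+265/4,150+375/4,0),"head if z0",onz(S,200+251/4,150+242/4,0))
print("t0 top tip",onz(C,*f(557,275),0))
print("s5 tip",onz(S,170+383/4,110+515/4,0),"head z0",onz(S,170+390/4,110+412/4,0))
print("t8 tip",onz(C,*f(545,290),3),"head lying",onz(C,*f(455,362),5))
s=monitor.observe(); 
for p,nm in (([457.8,-208.9,190.5],"w20"),):
    s["position"]=p; W=cam("wrist",s); print(nm,"tip z0",onz(W,327,92,0),"proj upright head",proj(W,[453,-122,93]), "proj tip",proj(W,[453,-122,0]))
im=vision.get_image("scene")[:,:,::-1]; cv2.imwrite("pics/s9.png",im)
im=vision.get_image("top")[:,:,::-1]; cv2.imwrite("pics/t9.png",im)
E
```

```text
t0 scene tip on z0 [ 455.76 -123.65    0.  ] head if z0 [359.74 -37.51   0.  ]
t0 top tip [ 456.81 -128.57    0.  ]
s5 tip [ 442.73 -111.88    0.  ] head z0 [376.78 -37.69   0.  ]
t8 tip [ 443.79 -118.68    3.  ] head lying [383.17 -46.77   5.  ]
w20 tip z0 [ 445.57 -115.9     0.  ] proj upright head [338.88  96.15] proj tip [331.97  99.87]
```

View pics/s9.png

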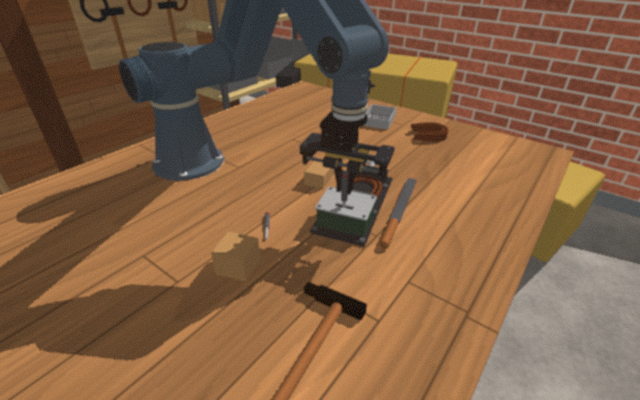

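View pics/t9.png

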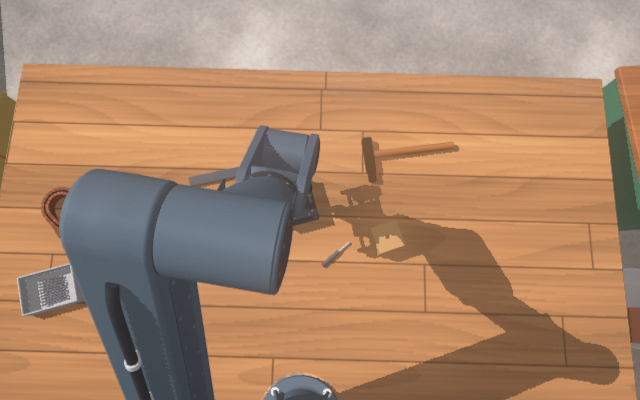

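The thin look-alike drift is lying down, and it already was in the picture at t=2 s, when the gripper was 190 mm up and well away. It toppled by itself, so I leave it. The jaw is still closed (jaw front near row 97, cover edge at row 122), so I keep pressing.

Request:
{"method": "step_arm", "body": {
  "rows": "0 0 0.7 0 0 0 14; 0 0 0 0 0 0 14"
}}

```text
clock: 12.95
position: [559.1, 32.3, 107.3]
ee_rot: [0.001, 0.598, 0.801, -0.0]
wrist_force: [0.2, -0.4, -1.4]
grip_width: 15.3
```

Request:
{"method": "step_arm", "body": {
  "rows": "0 0 0.7 0 0 0 14; 0 0 0 0 0 0 14"
}}

```text
clock: 13.15
position: [559.2, 32.7, 106.1]
ee_rot: [0.001, 0.599, 0.801, 0.0]
wrist_force: [0.1, -1.7, 4.9]
grip_width: 15.5
```

```bash
python3 - <<'E'
from h import *
s0=monitor.observe();print(s0["position"],s0["wrist_force"],s0["moment"],s0["grip_width"])
snap("w10")
E
```

```text
[559.23  32.72 106.05] [ 0.06 -1.71  4.92] [-0.43  0.14 -0.01] 15.491589438145288
```

View pics/w10.png

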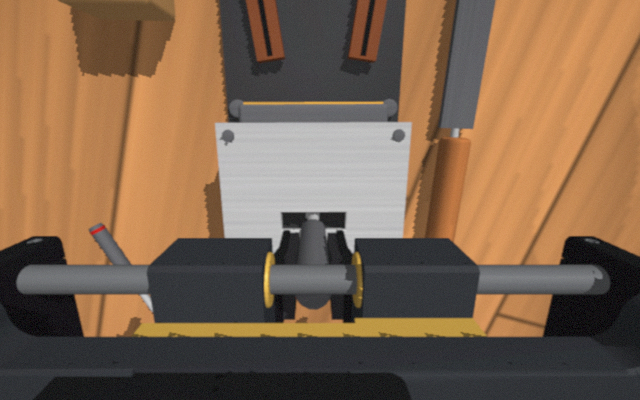

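The jaw has sprung back: its brass face moved from row 60 to row 103, leaving a clear gap to the shoe. Withdrawing the drift.

Request:
{"method": "step_arm", "body": {
  "rows": "0 0 -2 0 0 0 14; 0 0 -4 0 0 0 14; 0 0 -6 0 0 0 14; 0 0 -8 0 0 0 14; 0 0 -10 0 0 0 14; 0 0 -15 0 0 0 14; 0 0 -20 0 0 0 14; 0 0 -15.5 0 0 0 14; 0 0 0 0 0 0 14; 0 0 0 0 0 0 14"
}}

```text
clock: 14.2
position: [558.3, 33.1, 186.2]
ee_rot: [0.0, 0.599, 0.801, 0.0]
wrist_force: [0.1, 0.0, -1.1]
grip_width: 15.6
```

```bash
python3 - <<'E'
from h import *
ps=[]
for i in range(2):
    s,im=snap(f"w11{i}",crop=(230,100,400,250),sc=4); ps.append(s["position"])
s=monitor.observe(); ps.append(s["position"]); print(np.array(ps),s["wrist_force"],s["grip_width"],s["ee_rot"],s["clock"])
plan([457,-212.2,s["position"][2]],106.45,n=7)
E
```

```text
[[558.31  33.14 186.15]
 [557.8   33.24 185.49]
 [557.6   33.25 185.11]] [-0.03  0.29 -1.28] 15.203386289743614 [-0.   0.6  0.8 -0. ] 14.3
pos [557.6   33.25 185.11] yaw 106.44 tilt 0.12 F [-0.03  0.29 -1.28] t 14.3 w 15.203386289743614 n 7 turn/row -0.002
-29.6 -23.7 -0.0 0 0 -0.00
-29.6 -23.7 -0.0 0 0 -0.00
-29.6 -23.7 -0.0 0 0 -0.00
-29.6 -23.7 -0.0 0 0 -0.00
-29.6 -23.7 -0.0 0 0 -0.00
-29.6 -23.7 -0.0 0 0 -0.00
-29.6 -23.7 -0.0 0 0 -0.00
```

View pics/w110.png

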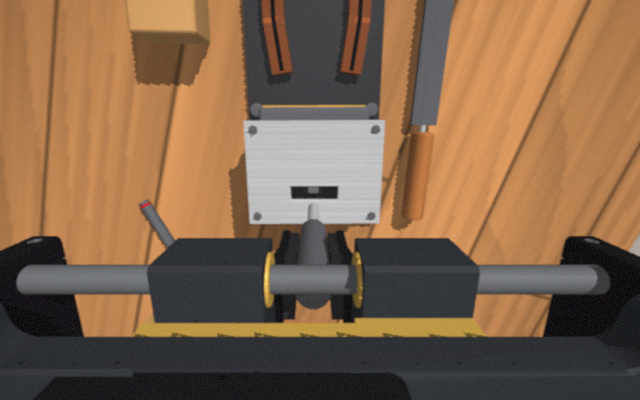

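Request:
{"method": "step_arm", "body": {
  "rows": "-20 -16 0 0 0 0 14; -35 -28 0 0 0 0 14; -35 -28 0 0 0 0 14; -35 -28 0 0 0 0 14; -35 -28 0 0 0 0 14; -30 -24.7 0 0 0 0 14; -16.8 -14 0 0 0 0 14; 0 0 0 0 0 0 14; 0 0 0 0 0 0 14; 0 0 0 0 0 0 14"
}}

```text
clock: 15.3
position: [457.0, -211.2, 185.4]
ee_rot: [-0.001, 0.598, 0.801, 0.0]
wrist_force: [-0.0, 0.5, -1.2]
grip_width: 15.3
```

```bash
python3 - <<'E'
from h import *
s,im=snap("w12"); print(s["position"],s["wrist_force"])
a=cv2.imread("pics/w5.png")[170:320,260:370]; b=im[170:320,260:370]
cv2.imwrite("pics/cmp.png",cv2.resize(np.hstack([a,b]),None,fx=3.6,fy=3.6,interpolation=cv2.INTER_CUBIC))
g=cv2.cvtColor(im,cv2.COLOR_BGR2GRAY); g5=cv2.cvtColor(cv2.imread("pics/w5.png"),cv2.COLOR_BGR2GRAY)
for q in (g5,g): print(q[180:224,313]); print(q[211,300:328]); print(q[190,300:328])
E
```

```text
[ 456.97 -211.15  185.41] [-0.05  0.52 -1.17]
[176 174 176 168 140 103  89  88  91  88  93  92  94  94 112 147 167 187
 188 178 177 176 181 173 175 177 178 177 177 174 172 175 175 177 176 178
 182 174 167 121  90  90  93  89]
[173 175 174 175 176 177 176 160 136 126 139 155 166 175 184 184 186 175
 174 176 176 174 176 176 173 174 175 177]
[174 176 176 177 179 173 164 137 101  93  94  88  91  93  94  90  90  86
 100 122 158 176 174 174 177 176 176 177]
[176 179 174 178 178 164 119  90  88  89  92  87  92  94  86 111 141 163
 179 188 181 176 177 176 175 176 174 176 181 176 175 175 175 177 176 178
 178 178 165 122  94  93  92  90]
[175 174 176 176 178 177 176 163 139 128 141 156 167 175 183 188 182 178
 178 176 175 173 179 175 176 176 175 176]
[178 177 177 177 176 171 156 125  98  88  88  94  84  92  92  89  86  94
 110 136 166 177 178 178 177 177 176 176]
```

View pics/cmp.png

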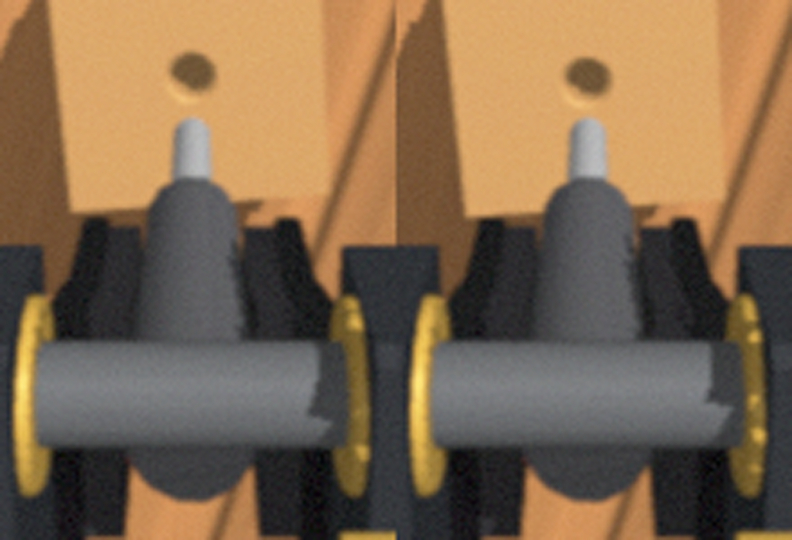

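The drift has not slipped in the grip, and the block hole appears about 1 px off compared with the lift picture. I'll correct by that much and lower.

Request:
{"method": "step_arm", "body": {
  "rows": "-1 -0.4 15 0 0 0 14; 0 0 20 0 0 0 14; 0 0 10 0 0 0 14; 0 0 0 0 0 0 14; 0 0 0 0 0 0 14"
}}

```text
clock: 15.85
position: [457.3, -213.0, 141.1]
ee_rot: [-0.0, 0.598, 0.801, 0.0]
wrist_force: [0.9, 0.4, -0.7]
grip_width: 15.3
```

```bash
python3 - <<'E'
from h import *
s,im=snap("w13",crop=(260,170,370,320),sc=4); print(s["position"],s["wrist_force"])
im=vision.get_image("scene")[:,:,::-1]; cv2.imwrite("pics/s13.png",cv2.resize(im[170:290,190:350],(800,600),interpolation=cv2.INTER_CUBIC))
E
```

```text
[ 457.33 -213.02  141.08] [ 0.86  0.44 -0.67]
```

View pics/w13_z.png

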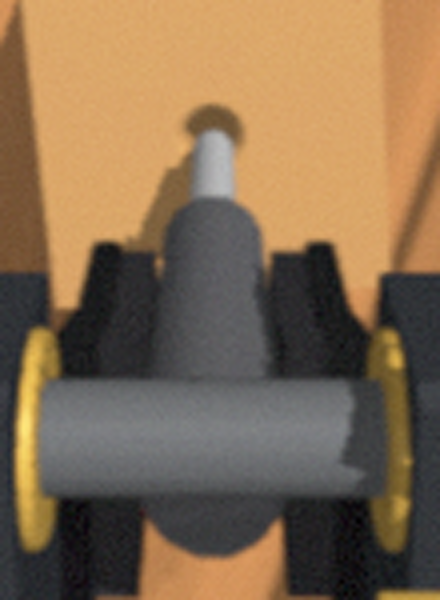

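View pics/s13.png

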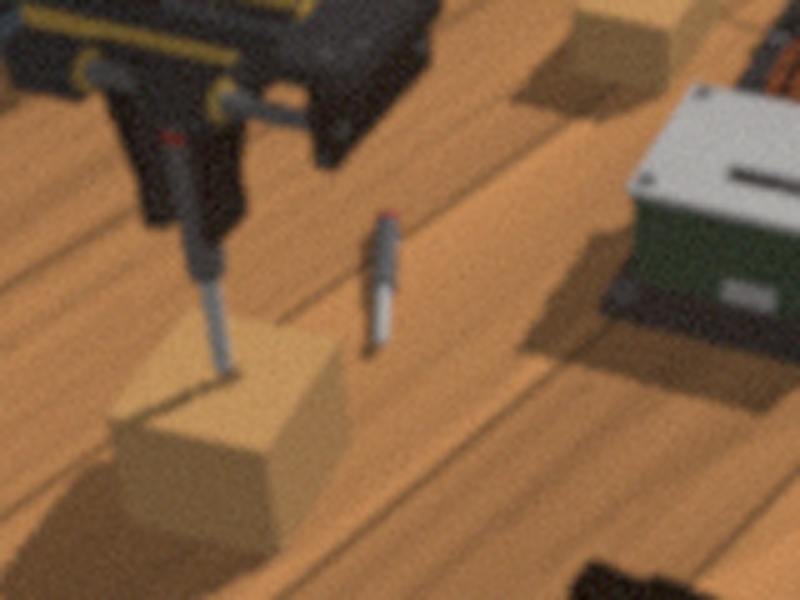

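```bash
python3 - <<'E'
from h import *
im=cv2.imread("pics/w13.png"); g=cv2.cvtColor(im,cv2.COLOR_BGR2GRAY)
print("col",g[190:212,313]);
for r in (198,200,202,204,206): print(r,g[r,300:328])
c=vision.get_calibration("wrist");K=np.array(c["camera_matrix"]);T=np.array(c["T_tool_cam"])
C=(K,T[:3,:3],T[:3,3])
for z in (79.5,80,81,82): print(z,proj(C,[5.5,0,z]),proj(C,[0,0,z]),proj(C,[0,5.5,z]))
E
```

```text
col [169 174 177 175 177 160 122  92  87  91  86  94 130 164 174 172 173 172
 174 178 174 174]
198 [173 177 175 177 177 170 161 138 121 101  91  88  89  87  86  89  95 103
 129 155 169 177 174 172 174 177 175 174]
200 [175 175 176 176 168 155 130 104  91  87  86  90  92  86  90  88  88  88
  95 117 149 171 173 175 176 175 175 175]
202 [175 176 175 173 167 154 128 100  88  89  93 109 116 130 121 113  94  90
  93 102 126 157 174 176 175 177 176 175]
204 [175 174 175 179 176 173 160 149 125 116 131 153 166 174 180 178 154 122
 101 112 129 156 174 176 175 175 177 173]
206 [173 176 175 176 180 184 178 159 133 125 132 152 166 173 179 185 183 161
 139 135 147 165 176 176 175 178 176 175]
79.5 [313.39 200.  ] [313.39 206.6 ] [320.26 206.6 ]
80 [313.39 199.83] [313.39 206.42] [320.25 206.42]
81 [313.39 199.49] [313.39 206.06] [320.22 206.06]
82 [313.39 199.15] [313.39 205.7 ] [320.19 205.7 ]
```

Request:
{"method": "step_arm", "body": {
  "rows": "1.4 0 2 0 0 0 14; 0 0 0 0 0 0 14; 0 0 0 0 0 0 14"
}}

```text
clock: 16.25
position: [456.6, -212.1, 139.2]
ee_rot: [0.0, 0.599, 0.801, 0.0]
wrist_force: [0.4, -0.8, -1.5]
grip_width: 16.0
```

```bash
python3 - <<'E'
from h import *
s,im=snap("w14",crop=(260,170,370,320),sc=4); print(s["position"],s["wrist_force"])
g=cv2.cvtColor(im,cv2.COLOR_BGR2GRAY)
print("col",g[190:212,313]);
for r in (200,202,204,206): print(r,g[r,300:328])
E
```

```text
[ 456.62 -212.14  139.21] [ 0.44 -0.77 -1.48]
col [175 174 175 174 174 174 175 154 109  89  91  95 124 166 174 174 175 176
 173 176 176 176]
200 [173 173 176 176 173 171 161 138 119 101  92  90  90  91  90  85  90  96
 108 138 163 172 174 176 175 174 172 175]
202 [174 173 174 174 175 164 148 119  96  91  93 105 120 124 124 111 100  92
  90  99 127 158 172 172 174 175 176 176]
204 [177 175 173 176 171 164 150 117  98 110 132 150 166 174 180 178 156 119
  95  97 111 136 164 173 173 174 174 177]
206 [174 173 173 175 174 176 166 148 127 119 134 150 166 175 182 181 181 158
 125 104 124 142 163 173 173 174 176 175]
```

View pics/w14_z.png

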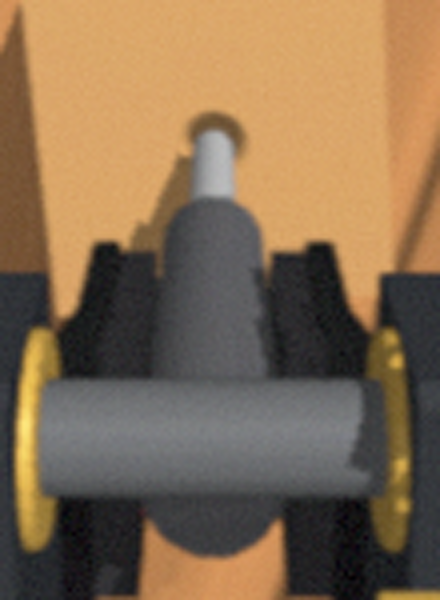

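Request:
{"method": "step_arm", "body": {
  "rows": "0.8 0.2 1 0 0 0 14; 0 0 1 0 0 0 14; 0 0 1 0 0 0 14; 0 0 0 0 0 0 14"
}}

```text
clock: 16.7
position: [456.4, -211.2, 135.8]
ee_rot: [-0.0, 0.599, 0.801, 0.0]
wrist_force: [-0.4, -0.0, -2.9]
grip_width: 15.5
```

Request:
{"method": "step_arm", "body": {
  "rows": "0 0 1 0 0 0 14; 0 0 0 0 0 0 14"
}}

```text
clock: 16.9
position: [456.5, -211.2, 134.8]
ee_rot: [-0.0, 0.599, 0.801, 0.0]
wrist_force: [0.2, -0.1, -1.5]
grip_width: 15.7
```

Request:
{"method": "step_arm", "body": {
  "rows": "0 0 1 0 0 0 14; 0 0 0 0 0 0 14"
}}

```text
clock: 17.1
position: [456.5, -211.2, 133.8]
ee_rot: [-0.0, 0.599, 0.801, 0.0]
wrist_force: [-0.7, -0.1, -1.4]
grip_width: 15.2
```

Request:
{"method": "step_arm", "body": {
  "rows": "0 0 1 0 0 0 14; 0 0 1 0 0 0 14; 0 0 0 0 0 0 14"
}}

```text
clock: 17.4
position: [456.5, -211.2, 131.8]
ee_rot: [-0.0, 0.599, 0.801, 0.0]
wrist_force: [0.0, -0.0, -0.7]
grip_width: 15.5
```

Request:
{"method": "step_arm", "body": {
  "rows": "0 0 3 0 0 0 14; 0 0 4 0 0 0 14; 0 0 4 0 0 0 14; 0 0 4 0 0 0 14; 0 0 0 0 0 0 14"
}}

```text
clock: 17.9
position: [456.2, -211.1, 116.2]
ee_rot: [-0.001, 0.599, 0.801, -0.0]
wrist_force: [-0.5, -0.0, -2.0]
grip_width: 15.4
```

Request:
{"method": "step_arm", "body": {
  "rows": "0 0 4 0 0 0 14; 0 0 5 0 0 0 14; 0 0 4 0 0 0 14; 0 0 4 0 0 0 14; 0 0 0 0 0 0 14"
}}

```text
clock: 18.4
position: [456.2, -211.1, 99.3]
ee_rot: [-0.001, 0.599, 0.801, -0.0]
wrist_force: [-0.2, -0.7, -0.9]
grip_width: 14.8
```

Request:
{"method": "step_arm", "body": {
  "rows": "0 0 4 0 0 0 14; 0 0 4 0 0 0 14; 0 0 2 0 0 0 14; 0 0 0 0 0 0 14"
}}

```text
clock: 18.8
position: [456.3, -211.1, 89.6]
ee_rot: [-0.0, 0.599, 0.801, 0.0]
wrist_force: [-0.4, -0.3, -1.2]
grip_width: 15.3
```

Request:
{"method": "step_arm", "body": {
  "rows": "0 0 1 0 0 0 14; 0 0 1 0 0 0 14; 0 0 0 0 0 0 14"
}}

```text
clock: 19.1
position: [456.5, -211.3, 87.9]
ee_rot: [-0.0, 0.599, 0.801, -0.0]
wrist_force: [0.6, 0.2, -2.1]
grip_width: 15.6
```

Request:
{"method": "step_arm", "body": {
  "rows": "0 0 0.6 0 0 0 14; 0 0 0 0 0 0 14"
}}

```text
clock: 19.3
position: [456.5, -211.3, 87.4]
ee_rot: [-0.0, 0.599, 0.801, 0.0]
wrist_force: [-0.4, -0.3, -0.7]
grip_width: 15.3
```

Request:
{"method": "step_arm", "body": {
  "rows": "0 0 0.6 0 0 0 14; 0 0 0 0 0 0 14"
}}

```text
clock: 19.5
position: [456.5, -211.3, 86.7]
ee_rot: [-0.0, 0.599, 0.801, -0.0]
wrist_force: [-0.6, -0.2, -0.8]
grip_width: 15.6
```

Request:
{"method": "step_arm", "body": {
  "rows": "0 0 0.5 0 0 0 14; 0 0 0 0 0 0 14"
}}

```text
clock: 19.7
position: [456.5, -211.3, 86.2]
ee_rot: [-0.0, 0.599, 0.801, 0.0]
wrist_force: [-0.1, 0.7, -0.8]
grip_width: 15.2
```

Request:
{"method": "step_arm", "body": {
  "rows": "0 0 0.4 0 0 0 14; 0 0 0 0 0 0 14"
}}

```text
clock: 19.9
position: [456.6, -211.3, 86.0]
ee_rot: [0.0, 0.599, 0.801, -0.0]
wrist_force: [0.2, 0.7, 1.2]
grip_width: 15.3
```

Request:
{"method": "step_arm", "body": {
  "rows": "0 0 0.4 0 0 0 14; 0 0 0 0 0 0 14"
}}

```text
clock: 20.1
position: [456.6, -211.3, 86.0]
ee_rot: [0.0, 0.599, 0.801, -0.0]
wrist_force: [-0.9, 0.8, 4.9]
grip_width: 15.4
```

The shoulder is on the block (contact at z=86, as when I gripped it). Releasing.

Request:
{"method": "step_arm", "body": {
  "rows": "0 0 -0.4 0 0 0 18; 0 0 0 0 0 0 24; 0 0 0 0 0 0 40; 0 0 0 0 0 0 50; 0 0 0 0 0 0 50; 0 0 0 0 0 0 50; 0 0 0 0 0 0 50"
}}

```text
clock: 20.8
position: [456.5, -211.3, 85.8]
ee_rot: [-0.0, 0.599, 0.801, -0.0]
wrist_force: [-0.3, 0.8, 0.3]
grip_width: 48.4
```

Request:
{"method": "step_arm", "body": {
  "rows": "0 0 -10 0 0 0 50; 0 0 -20 0 0 0 50; 0 0 -30 0 0 0 50; 0 0 -30 0 0 0 50; 0 0 -30 0 0 0 50; 0 0 -20 0 0 0 50; 0 0 0 0 0 0 50; 0 0 0 0 0 0 50"
}}

```text
clock: 21.6
position: [456.4, -211.1, 226.2]
ee_rot: [0.0, 0.599, 0.801, -0.0]
wrist_force: [-0.4, -0.2, 0.7]
grip_width: 49.8
```

```bash
python3 - <<'E'
from h import *
s,im=snap("w15",crop=(240,130,380,250),sc=5); print(s["position"],s["wrist_force"],s["clock"],s["grip_width"])
im=vision.get_image("scene")[:,:,::-1]; cv2.imwrite("pics/s15.png",cv2.resize(im[140:290,200:400],(800,600),interpolation=cv2.INTER_CUBIC))
E
```

```text
[ 456.4  -211.14  226.22] [-0.41 -0.15  0.67] 21.6 49.77161096720289
```

View pics/w15.png

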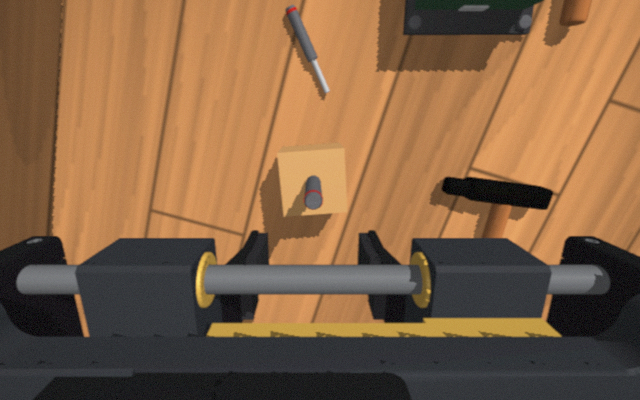

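View pics/s15.png

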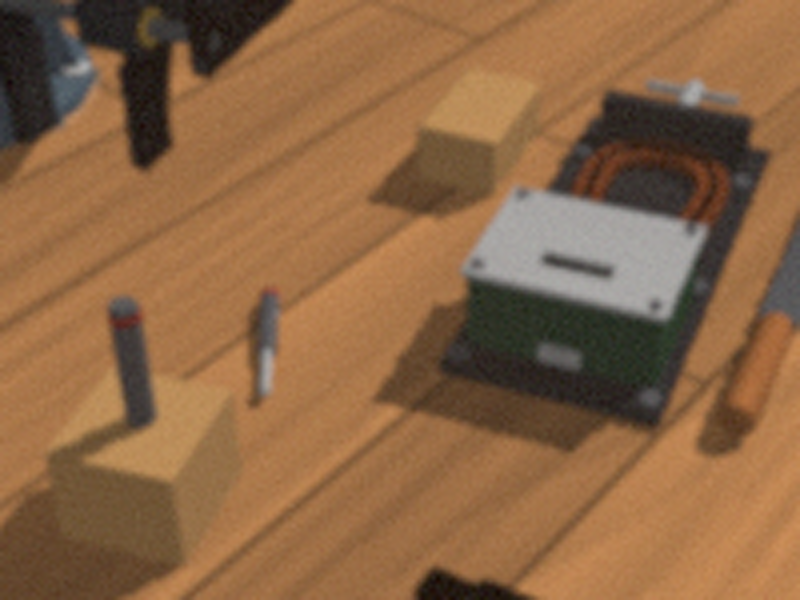

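The drift stands upright and fully down: head at (122,305) and base at (142,422) in the crop, matching the start picture allowing for the crop shift. The catch box shows the jaw back, and the shoe has not moved. Handing in.

```bash
python3 -c "
from station import job; print(job.job_done())"
```

```text
the job is handed in; nothing more can be done
None
```

The clamp is open and the drift is back in its hole in the tool block, fully down and released. I handed the job in at about 22 s.

- **Feeling for the hole:** The nose went through the access hole and straight into the guide plate's hole, with no plate contact felt. The camera had already shown the catch through it, less than 1 mm off centre.
- **Pressing the catch:** I pressed in steps of 0.7–0.8 mm. The highest reading was about 9 N at the wrist, roughly 10.5 N with the drift's own weight added. I read the force only at the end of each step. The push then dropped and the jaw sprang back.
- **Last checks:** The jaw was back in the wrist pictures, with a clear gap to the shoe. The drift stood upright at the same pixels as at the start, and the shoulder met the block at the same height as when I first gripped it. The shoe, file, fuller and driving block looked unmoved.
- **One thing that disagreed:** The thin look-alike drift stood upright in the first picture but was lying down by t = 2 s. The gripper was then 190 mm up and had not been near it, so it toppled by itself and I left it. It shifted slightly more in the pictures after that, within measuring error.
- **Returning the drift:** The position readings wandered by about 1 mm, so I centred it over the block hole from the pictures. It went in without side force.

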